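Load the keep tub, drop in its plug lid and clamp it down

ROBOT

A 6-joint arm with a two-finger parallel gripper is mounted at the origin on the work surface. World frame = base frame: x ahead of the robot, y to its left, z up, the work surface at z = 0. Lengths are in mm, angles in degrees, forces in N, time in s.
With the tool pointing down it reaches from about 375 to 925 mm from the base axis. Payload 5.7 kg.
Tool frame: the origin (TCP) lies midway between the tips of the shut fingers; the grasp point (between the pads) lies bot.pinch_z behind it (bot.pinch_z is the distance from the TCP to the grasp point, in mm); z points along the fingers, y is the direction in which the jaws open and shut (so a half turn about z gives the same grasp; the last joint's range is limited). The gripper opens to 85 mm and grips with 20 to 120 N. Pads are 22 mm wide; open, the fingers measure 114 mm over their backs; the gripper's body (76 mm by 85 mm) begins 54 mm behind the grasp point. The pads swing forward as they close: fully open they stand 13 mm farther back than shut.
Start: joints at [-80.449, 20.558, 86.54, -0, 72.909, -6.595], TCP at [166.836, -576.306, 231.267] pointing down, gripper open.
Joint ranges: [-170.27, 170.27], [-57.76, 135], [12.27, 136.19], [-55.21, 235.2], [11.17, 155.16], [-170.74, 170.74]. Speed limits (degrees/s): [136.94, 136.94, 180, 180, 180, 180].

INTERFACE

Orientations are given as a 3x3 rotation matrix whose columns are the frame's x, y, z axes.
In Python, from cell import bot, viewer, sign_off gives the robot as it stands.
- The arm moves only by the tool step_arm, never from a script. Its argument "series" is text: rows parted by semicolons, each of 5 numbers parted by spaces: the finger opening in mm, from 0 to 85.4, then the shift along the tool's x, y, z in mm, then the turn about the tool's z in rad. In form: jaw dx dy dz turn; .... A call has 1 to 12 rows; each row shifts and turns the pose as measured when the row begins, along the tool's axes as they then stand; what a row does not reach is not made up. A row lasts 1/12 s, in which the tool goes at most 41.7 mm and 7.16 degrees, less where a joint would pass 70% of its speed; a pose out of reach is approached as far as the arm can. A call is refused whole if a number of a shift passes 41.7 or a number of a turn 0.125, either way. A call with a gripper value outside its range is refused whole. The fingers move at their own pace and stop on an object; "grip_force" is the grip in N (left out, the last holds). Time passes only in rows, so rows that do not move let the fingers close. It gives the time, the measured TCP pose, the force and the opening at its end, in the units of the state.
- bot.get_state(): the state, without advancing time (a new reading comes with each control period).
- viewer.snapshot(name): name is "scene" or "top" or "wrist"; returns the picture (384x512x3 uint8, red, green, blue); there is no depth.
- viewer.calibration(name): a dict with "intrinsics" (3x3 intrinsics, pixels), "T" (4x4, takes a point from camera to world coordinates); the wrist camera has in their place "T_tool_cam" (4x4, takes a point from camera to tool coordinates, whose origin is the TCP and whose axes are the flange's). Camera axes: x right, y down, z forward; pixel columns grow to the right and rows downward; lengths in mm; the calibration is good to about 2 mm. A picture is of the moment at which its call begins: read the wrist's pose just before it. calibration takes no time and is no camera call.
- sign_off(): hands the job in, once; it reports no verdict.
The state is a dict: "clock": time; "qpos": joint angles; "qvel": joint speeds; "effort": joint torques, N m; "tcp_pos": TCP position; "ee_rot": TCP orientation; "wrist_force": force on the tool from outside, world axes, zero at the start; "ft_torque": the same for the moment, N m; "gripper_width": finger opening in mm.
Only numpy, scipy, OpenCV 4.12 (cv2) and the standard library are available. Lean on these libraries where they do the work, as an engineer would, in place of code of your own. Each camera call takes 0.05 s, during which the arm holds its last target.

TASK

Take the red tin from the row in the low white tray and stand it upright in the white keep tub, setting it down gently rather than dropping it. Then fit the blue plug lid fully home and level in the tub's mouth, again without dropping it, and last swing the yellow-handled clamp all the way down over the lid. Leave all the other goods standing where they are.

Things in the scene. Friction and masses are not known exactly. Their poses are not given: they have to be found in the camera images.
- station: Plywood board 170 x 180, 10 thick, with a 70 wide tail out to 135 along +x; fixed; carries the white tub and the clamp's hinge post. Origin on the table under the tub's axis; z up; +x points to the post. The post is two steel cheeks, 98 to 116 out along +x, 38 wide over both, rising to 186 above the table.
- tub_mouth (a point): Centre of the white tub's mouth at rim height, 118 above the table, on the tub's axis; axes as the station's. Tub: round, outer radius 68 flaring to 77 at the rim, wall 4; inner floor 102 below the rim (16 above the table); inside radius 64 up to 20 below the rim, from there a cone widening to 73 at the rim.
- clamp (a joint): Clamp's hinge angle, rad: 0 = fully down, bar level across the lid's knob (hard stop; the pad ends about 1 mm above a seated lid's knob); pi/2 = bar upright; starts leaning back beyond upright; limit 2.1. Friction (0.25 N m) holds it where it is left; pushing at the handle takes about 2 to 3 N.
- clamp_hinge (a point): Middle of the clamp's hinge axis, 105 from the tub's axis along the station's +x, 180 above the table; the axis is level, along the station's y. Steel bar 18 wide, 12 thick, 150 from hinge to handle; a rubber pad of radius 10 hangs under it 105 from the hinge, reaching 18.5 below the bar's middle.
- clamp_handle (a point): middle of the clamp's yellow cross handle: a round bar 16 in diameter, 64 long, along the hinge axis's direction, 150 from the hinge. Clamp down, it lies 45 past the tub's axis, on the side away from the post, 180 above the table
- lid: Blue round plug lid, loose, standing on its plug. Origin: centre of the plug's underside; z up. Plug 20 tall, a cone of radius 60 at the bottom, 70.5 at the top; flange radius 79, 6 thick; black round knob, radius 13, from 26 to 62 above the origin. About 0.2 kg. Seated, the flange rests on the tub's rim and the origin is 20 below it.
- tin_red: the tin to load: upright, 56 in diameter, 76 tall, red sleeve with a white stripe and a red disc on its steel top; origin at the centre of its underside. About 0.2 kg
- flat: low white card tray, fixed, 236 (along its x) x 88, walls 20 high and 4 thick, floor 4; origin at the centre of its underside. The three tins stand in it in one row along its x, 74 apart (gaps of 18: no room for fingers between tins, but free to both sides of the row)
- tin_yellow: small tin like the red one, yellow sleeve and yellow disc on top. Origin at the centre of its underside
- tin_green: small tin like the red one, green sleeve and green disc on top. Origin at the centre of its underside
- tall_jar: amber glass jar, 64 diameter, 165 tall, green cap; loose bystander. Origin at the centre of its underside
- carton: orange upright carton 45 x 75 x 165 tall; loose bystander. Origin at the centre of its underside
- small_jar: clear jar, 60 diameter, 85 tall, red cap; loose bystander. Origin at the centre of its underside
- big_can: large steel can, blue label, 100 diameter, 115 tall; loose bystander. Origin at the centre of its underside
- pouch_box: red carton 90 x 60 x 100 tall; loose bystander. Origin at the centre of its underside
Not all that is in view belongs to the job. Leave any black or orange look-alike of the tin_red alone.

How it is judged (in metres and radians):
On the way, in this order (a step that is already met when the one before it is completed fails the run):
1. the red tin stands upright on the tub's floor, let go (horizontal distance between tin_red and station below 0.042 m and z of tin_red in the frame of station between 0.01 and 0.022 m and angle between tin_red's own z axis and vertical below 0.1 rad and contact force between tin_red and the fingers below 0.3 N and linear speed of tin_red below 0.05 m/s), for 0.2 s.
2. the lid sits fully home and level in the tub's mouth, let go, with the tin inside (horizontal distance between tin_red and station below 0.042 m and z of tin_red in the frame of station between 0.01 and 0.022 m and horizontal distance between lid and tub_mouth below 0.005 m and z of lid in the frame of tub_mouth below -0.0165 m and angle between lid's own z axis and vertical below 0.035 rad and contact force between lid and the fingers below 0.3 N), for 0.2 s.
At the end, for the whole second after the job is handed in: The red tin stands upright (within 0.1 rad) on the tub's floor; the lid is seated: within 5 mm of the mouth's centre, level within 0.035 rad, its underside at least 16.5 mm below the rim (20 when home); the clamp is down to under 0.06 rad; tin and lid are at rest and released (all of step 2 and angle between tin_red's own z axis and vertical below 0.1 rad and value of joint clamp below 0.06 rad and linear speed of each of tin_red, lid below 0.02 m/s and contact force between tin_red and the fingers below 0.3 N); the robot touches nothing.
It fails at once if the yellow or green tin shoved more than 30 mm or tipped (distance of any of tin_yellow, tin_green from where it was at the start of the episode above 0.03 m or angle between any of tin_yellow, tin_green's own z axis and vertical above 0.4 rad).
It fails at once if another bystander shoved more than 30 mm or tipped (distance of any of tall_jar, carton, small_jar, big_can, pouch_box from where it was at the start of the episode above 0.03 m or angle between any of tall_jar, carton, small_jar, big_can, pouch_box's own z axis and vertical above 0.4 rad).
It fails at once if the red tin let fall (moving at over 0.6 m/s out of the grip) (linear speed of tin_red above 0.6 m/s and contact force between tin_red and the fingers below 0.3 N).
It fails at once if the lid let fall (moving at over 0.5 m/s out of the grip) (linear speed of lid above 0.5 m/s and contact force between lid and the fingers below 0.3 N).
It also fails if it takes over 72 s, if anything falls off the work surface, if the arm or the gripper's body presses on something with over 40 N, if the wrist force passes 120 N, or if a joint passes its speed limit or range.

## Working session

There is one attempt and no reset: what is moved stays moved. The work goes in short steps, Python scripts to look and compute and a tool call to move; the robot and the scene stay as the last step left them, time stands still between calls to the robot, and variables do not carry over. Pictures are saved under pics/ and viewed, and the job is handed in when it is done.

Besides the shell and the picture viewer there is one more tool, called by a JSON object that holds its "api" and its "payload", one argument or row to a line. step_arm: Moves the arm, as the interface text tells. Its arguments: {"type":"object","properties":{"series":{"type":"string"},"grip_force":{"type":"number"}},"required":["series"]}

```bash
ls; mkdir -p pics; cat > h.py <<'E'
import numpy as np, cv2
from cell import bot, viewer, sign_off
def snap(n,f):
    s=bot.get_state(); im=viewer.snapshot(n); cv2.imwrite('pics/'+f+'.png',im[:,:,::-1]); return im,s
def cam(n,s=None):
    c=viewer.calibration(n); K=np.array(c['intrinsics'])
    if 'T' in c: T=np.array(c['T'])
    else:
        W=np.eye(4); W[:3,:3]=np.array(s['ee_rot']); W[:3,3]=s['tcp_pos']; T=W@np.array(c['T_tool_cam'])
    return K,T
def ray(K,T,u,v):
    d=T[:3,:3]@np.linalg.solve(K,[u,v,1.]); return T[:3,3],d/np.linalg.norm(d)
def onz(K,T,u,v,z):
    o,d=ray(K,T,u,v); return o+d*(z-o[2])/d[2]
def proj(K,T,p):
    q=np.linalg.inv(T)@np.append(p,1); q=K@q[:3]; return q[:2]/q[2]
def tri(r1,r2):
    (o1,d1),(o2,d2)=r1,r2
    A=np.stack([d1,-d2],1); t=np.linalg.lstsq(A,o2-o1,rcond=None)[0]
    a,b=o1+t[0]*d1,o2+t[1]*d2; return (a+b)/2,np.linalg.norm(a-b)
E
python3 - <<'E'
from h import *
np.set_printoptions(precision=2,suppress=True)
for n in ['scene','top','wrist']:
    im,s=snap(n,n+'0'); K,T=cam(n,s); print(n,K.tolist(),'\n',T)
print(bot.get_state(),bot.pinch_z)
E
```

```text
pics
scene [[367.55893017842305, 0.0, 253.00426263237622], [0.0, 367.55893017842305, 189.34204210986354], [0.0, 0.0, 1.0]] 
 [[  -0.76    0.56   -0.34  892.88]
 [   0.65    0.64   -0.41  468.75]
 [  -0.01   -0.53   -0.85 1074.2 ]
 [   0.      0.      0.      1.  ]]
top [[408.31761329014665, 0.0, 253.01144859273973], [0.0, 408.31761329014665, 195.59760492112284], [0.0, 0.0, 1.0]] 
 [[   0.02   -1.      0.06  441.85]
 [  -1.     -0.02    0.     16.45]
 [   0.     -0.06   -1.   1504.21]
 [   0.      0.      0.      1.  ]]
wrist [[334.4681517065121, 0.0, 256.47467251431846], [0.0, 334.4681517065121, 194.13680629854642], [0.0, 0.0, 1.0]] 
 [[   0.28   -0.91   -0.29  242.09]
 [  -0.96   -0.27   -0.08 -554.57]
 [  -0.      0.31   -0.95  372.55]
 [   0.      0.      0.      1.  ]]
{'clock': 0.15, 'qpos': array([-80.45,  20.59,  86.59,   0.  ,  72.91,  -6.6 ]), 'qvel': array([-0.09, -0.08, -0.22, -0.04, -0.04,  0.03]), 'effort': array([  0.  , -52.8 , -27.89,  -0.  ,   0.01,  -0.  ]), 'tcp_pos': array([ 166.74, -575.81,  230.64]), 'ee_rot': array([[ 0.96,  0.28, -0.  ],
       [ 0.28, -0.96,  0.  ],
       [ 0.  , -0.  , -1.  ]]), 'wrist_force': array([-0.61,  0.05, -0.11]), 'ft_torque': array([0.02, 0.05, 0.05]), 'gripper_width': 85.0648386308174} 18.700000000000003
```

View pics/scene0.png

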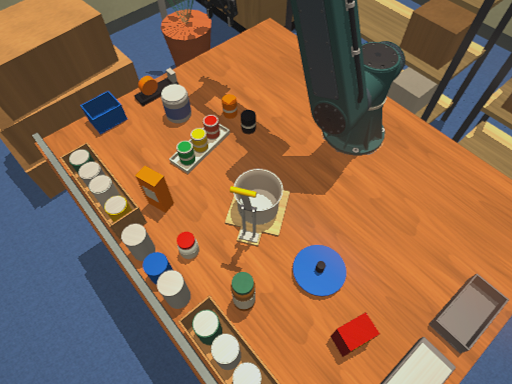

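View pics/top0.png

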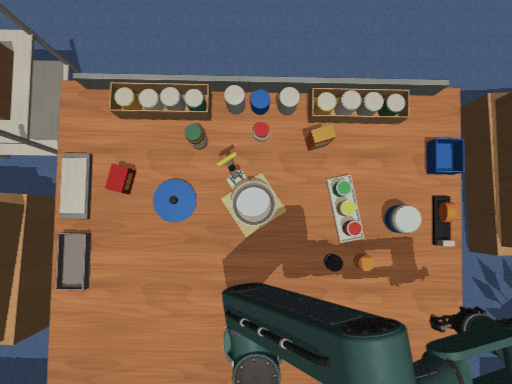

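View pics/wrist0.png

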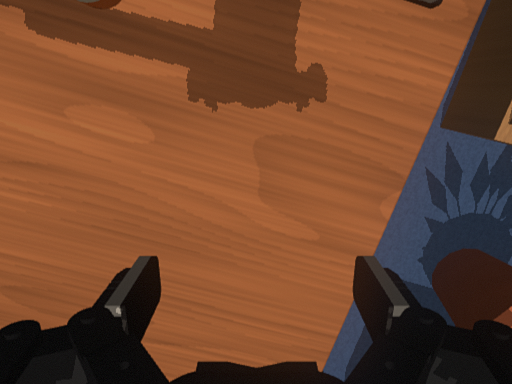

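The top view shows the tray row at (343,188) green, (347,208) yellow and (353,228) red. The tub is at (253,202), the lid at (175,201), and the clamp handle at (227,158).

Things that could be taken for the red tin, top view pixels:
- tray red tin, (353,228)
- orange tin, (366,262)
- black tin, (334,262)
- red-capped small jar, (261,130)
- red pouch box, (121,179)

I choose (353,228), because it is red and stands in the tray row. Next I check it in a close crop and measure.

```bash
cat > m.py <<'E'
from h import *
np.set_printoptions(precision=1,suppress=True)
def blobs(im,lo,hi,box,amin=15):
    hsv=cv2.cvtColor(im,cv2.COLOR_RGB2HSV); m=np.zeros(hsv.shape[:2],np.uint8)
    if lo[0]<0:
        m=cv2.inRange(hsv,(0,lo[1],lo[2]),hi)|cv2.inRange(hsv,(180+lo[0],lo[1],lo[2]),(180,255,255))
    else: m=cv2.inRange(hsv,lo,hi)
    b=np.zeros_like(m); x0,y0,x1,y1=box; b[y0:y1,x0:x1]=m[y0:y1,x0:x1]
    out=[]
    for c in cv2.findContours(b,cv2.RETR_EXTERNAL,cv2.CHAIN_APPROX_NONE)[0]:
        M=cv2.moments(c)
        if M['m00']>amin: out.append((M['m00'],M['m10']/M['m00'],M['m01']/M['m00'],cv2.boundingRect(c)))
    return sorted(out,reverse=True)
E
python3 - <<'E'
from m import *
T_=cv2.imread('pics/top0.png');S_=cv2.imread('pics/scene0.png')
a=cv2.resize(T_[165:285,300:420],None,fx=3.3,fy=3.3,interpolation=cv2.INTER_CUBIC)
b=cv2.resize(S_[100:180,160:270],None,fx=3.5,fy=3.5,interpolation=cv2.INTER_CUBIC)
o=np.zeros((400,800,3),np.uint8);o[:396,:396]=a[:396,:396];o[:280,400:785]=b
cv2.imwrite('pics/crop1.png',o)
a=cv2.resize(T_[140:250,210:300],None,fx=4,fy=4,interpolation=cv2.INTER_CUBIC)
b=cv2.resize(S_[160:280,210:310],None,fx=4,fy=4,interpolation=cv2.INTER_CUBIC)
o=np.zeros((500,800,3),np.uint8);o[:440,:360]=a;o[:480,380:780]=b
cv2.imwrite('pics/crop2.png',o)
t=T_[:,:,::-1].copy();s=S_[:,:,::-1].copy()
for nm,lo,hi,bt,bs in [('red',(-8,140,90),(8,255,255),(335,215,370,245),(195,110,225,140)),
 ('green',(40,100,50),(90,255,255),(325,170,365,200),(170,138,200,170)),
 ('yellow',(20,130,120),(35,255,255),(330,195,365,220),(185,122,212,155)),
 ('handle',(20,130,120),(35,255,255),(210,145,245,175),(220,180,265,205)),
 ('lid',(100,120,60),(125,255,255),(145,170,205,230),(280,235,355,305)),
 ('knob',(0,0,0),(180,255,60),(165,190,185,212),(305,255,335,280))]:
    A=blobs(t,lo,hi,bt);B=blobs(s,lo,hi,bs); print(nm,A[:2],B[:2])
E
```

```text
red [(102.5, 354.44552845528455, 228.1691056910569, (349, 222, 12, 13))] [(74.0, 210.10585585585585, 119.9391891891892, (205, 116, 12, 9)), (49.0, 211.4387755102041, 128.18367346938774, (204, 123, 15, 9))]
green [(98.5, 343.73942470389164, 187.3773265651438, (338, 182, 12, 12))] [(87.5, 184.0038095238095, 146.21904761904761, (178, 142, 13, 10)), (43.0, 185.8875968992248, 154.7751937984496, (178, 150, 15, 9))]
yellow [(90.5, 348.02025782688764, 207.63351749539592, (343, 202, 11, 12))] [(86.5, 197.67822736030826, 133.36608863198458, (192, 129, 13, 10)), (26.5, 199.69182389937106, 142.21383647798743, (195, 136, 12, 10))]
handle [(96.5, 226.23661485319516, 158.96545768566494, (216, 152, 21, 15))] [(132.5, 242.50314465408803, 191.13459119496855, (230, 186, 27, 11))]
lid [(1358.5, 174.3306342780027, 200.1117654275549, (154, 179, 42, 43))] [(2017.0, 318.9419104280284, 270.13658899355477, (293, 245, 53, 51))]
knob [(30.5, 173.0765027322404, 199.72677595628414, (170, 197, 7, 7))] [(24.5, 318.74149659863946, 269.42176870748295, (316, 264, 8, 9))]
```

View pics/crop1.png

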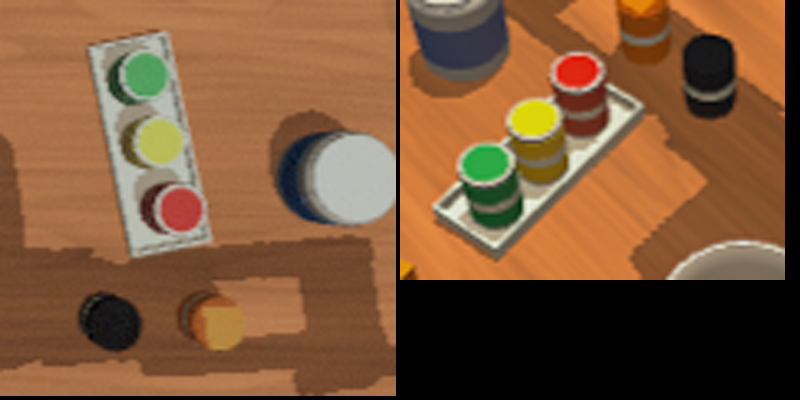

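View pics/crop2.png

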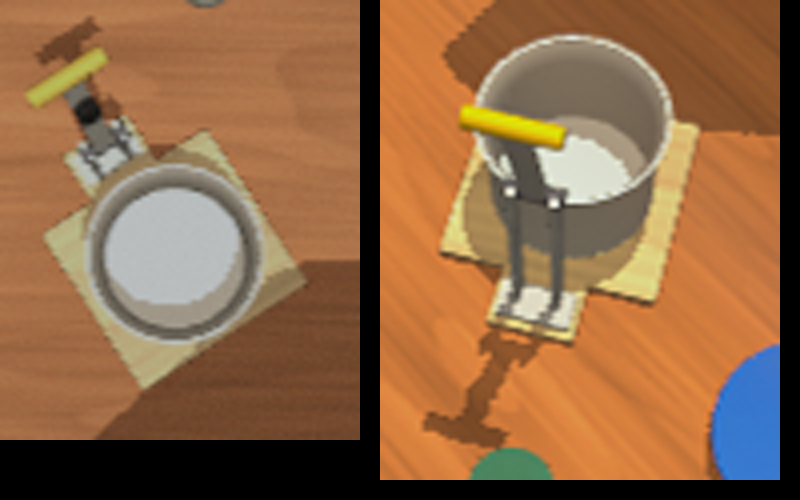

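The crops confirm the choice: a red sleeve with a white stripe and a red disc, at the (353,228) end of the tray. The rim centre is near (253.7,203) in the top view. The handle leans back, out beyond the post. Now I triangulate.

```bash
python3 - <<'E'
from m import *
s=bot.get_state()
Kt,Tt=cam('top');Ks,Ts=cam('scene')
pts=dict(red=((354.4,228.2),(210.1,119.9)),green=((343.7,187.4),(184.,146.2)),yellow=((348.,207.6),(197.7,133.4)),handle=((226.2,159),(242.5,191.1)),lid=((174.6,200.2),(319,270.5)),knob=((173.1,199.7),(319,267)),
 tub=((253.7,203.2),(210+577/4-95,160+120/4)))
pts['tub']=((253.7,203.2),(210+(575-380)/4.,160+120/4.))
for k,(a,b) in pts.items():
    p,e=tri(ray(Kt,Tt,*[x+.5*0 for x in a]),ray(Ks,Ts,*b)); print(k,p,'gap',e)
print('tub@118',onz(Kt,Tt,253.7,203.2,118),onz(Ks,Ts,*pts['tub'][1],118))
print('red@76+4',onz(Kt,Tt,354.4,228.2,80),onz(Ks,Ts,210.1,119.9,80))
print('lid@26',onz(Kt,Tt,174.8,200.7,26),onz(Ks,Ts,319,270.5,26))
E
```

```text
red [ 416.6 -337.3   80.9] gap 0.35545130702981553
green [ 558.2 -299.3   80.9] gap 0.3353227812616335
yellow [ 488.  -315.    80.7] gap 0.9473879385303383
handle [614.4  96.6 328. ] gap 0.46758986584820666
lid [504.7 303.7  15.6] gap 1.8159416685266319
knob [506.3 302.2  44.3] gap 1.8613459385463311
tub [494.3  15.9 110. ] gap 4.481513538064803
tub@118 [495.6  14.4 118. ] [496.1  21.3 118. ]
red@76+4 [ 416.5 -337.4   80. ] [ 416.3 -338.2   80. ]
lid@26 [503.  300.2  26. ] [507.9 306.   26. ]
```

Heights check out: tin tops are 80.8 (expected 80), the red–green distance is 146.6 (expected 148), and the row lies at 15°. The tool's jaw axis is already nearly across the row, so I move above the red tin.

{"api": "step_arm", "payload": {
  "series": "85 30 -16 0 0;85 30 -16 0 0;85 30 -16 0 0;85 30 -16 0 0;85 30 -16 0 0;85 30 -16 0 0;85 30 -16 0 0;85 30 -16 0 0;85 30 -16 0 0;85 30 -16 0 0;85 6 0 0 0;85 0 0 0 0",
  "grip_force": 30
}}

```text
clock: 1.15
tcp_pos: [424.3, -327.3, 226.9]
ee_rot: [[0.962, 0.273, -0.003], [0.273, -0.962, 0.004], [-0.002, -0.004, -1.0]]
wrist_force: [-0.0, -1.1, 0.2]
gripper_width: 85.0
```

```bash
cat > rel.py <<'E'
from m import *
def rel(s,p):  # world target -> tool-axes shift
    return np.array(s['ee_rot']).T@(np.array(p)-s['tcp_pos'])
def yaw(s): R=np.array(s['ee_rot']); return np.degrees(np.arctan2(R[1,0],R[0,0]))
E
python3 - <<'E'
from rel import *
im,s=snap('wrist','w1'); K,T=cam('wrist',s)
print(s['tcp_pos'],yaw(s),s['gripper_width'],s['wrist_force'],s['ee_rot'])
for b in blobs(im,(-8,140,80),(8,255,255),(100,0,420,384),100): print(b, onz(K,T,b[1],b[2],80))
E
```

```text
[ 424.3 -327.3  226.9] 15.82944935312508 85.03280790845888 [-0.  -1.1  0.2] [[ 1.   0.3 -0. ]
 [ 0.3 -1.   0. ]
 [-0.  -0.  -1. ]]
(1889.5, 264.41368968863014, 188.99594248919468, (239, 165, 52, 49)) [ 416.8 -336.7   80. ]
(182.5, 262.6356164383562, 158.3077625570776, (237, 153, 54, 22)) [ 443.4 -327.3   80. ]
```

View pics/w1.png

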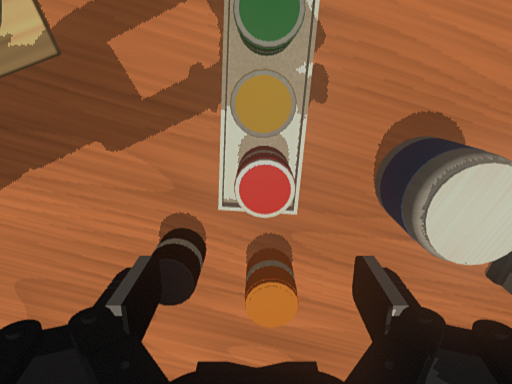

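The wrist view shows the red disc at (264,189), which gives (416.8,-336.7). That agrees with the two fixed cameras within 1 mm. I centre and go down, keeping the fingertips above the tray walls.

{"api": "step_arm", "payload": {
  "series": "85 -5 3.5 5 0;85 -5 3.5 20 0;85 0 0 30 0;85 0 0 30 0;85 0 0 25 0;85 0 0 20 0;85 0 0 10 0;85 0 0 0 0"
}}

```text
clock: 1.87
tcp_pos: [406.1, -349.2, 81.0]
ee_rot: [[0.965, 0.262, -0.003], [0.262, -0.965, -0.003], [-0.004, 0.002, -1.0]]
wrist_force: [0.5, -0.3, 0.1]
gripper_width: 84.8
```

```bash
python3 - <<'E'
from rel import *
im,s=snap('wrist','w2')
print(s['tcp_pos'],yaw(s),rel(s,(416.8,-336.8,42)))
E
```

```text
[ 406.1 -349.2   81. ] 15.20978069169904 [13.7 -9.3 38.9]
```

View pics/w2.png

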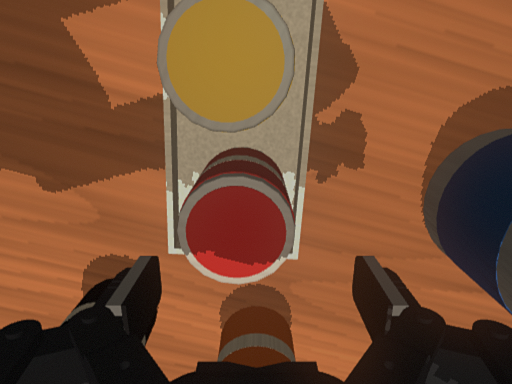

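The tool drifted by (14,-9) mm while in motion. I correct it at this height before going lower.

{"api": "step_arm", "payload": {
  "series": "85 6 -4 0 0;85 6 -4 0 0;85 1 -1 0 0;85 0 0 0 0;85 0 0 0 0"
}}

```text
clock: 2.33
tcp_pos: [417.4, -340.1, 84.9]
ee_rot: [[0.966, 0.259, 0.001], [0.259, -0.966, -0.008], [-0.001, 0.007, -1.0]]
wrist_force: [-0.3, -0.4, -0.7]
gripper_width: 84.9
```

```bash
python3 - <<'E'
from rel import *
im,s=snap('wrist','w3'); K,T=cam('wrist',s)
print(s['tcp_pos'],yaw(s),rel(s,(416.8,-336.8,42)))
for b in blobs(im,(-8,140,60),(8,255,255),(100,0,420,384),100): print(b, onz(K,T,b[1],b[2],80))
E
```

```text
[ 417.4 -340.1   84.9] 15.009831958324892 [ 0.4 -3.7 42.9]
(6273.0, 248.41901801370955, 252.90052606408418, (201, 211, 96, 85)) [ 417.4 -336.5   80. ]
(1172.5, 250.32139303482586, 196.10049751243778, (197, 182, 107, 58)) [ 445.9 -330.    80. ]
(475.5, 250.91132141605326, 175.20259376095336, (212, 167, 77, 28)) [ 455.6 -327.7   80. ]
```

View pics/w3.png

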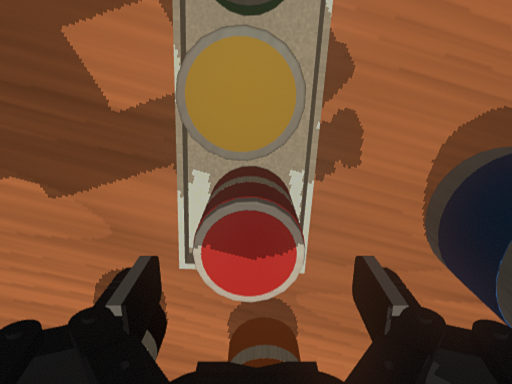

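The disc at (248,253) confirms x, and dy is -3.5. I descend in slowing rows.

{"api": "step_arm", "payload": {
  "series": "85 0 -3 5 0;85 0 -1 10 0;85 0 0 10 0;85 0 0 8 0;85 0 0 3 0;85 0 0 0 0;85 0 0 0 0"
}}

```text
clock: 2.97
tcp_pos: [416.3, -335.8, 45.0]
ee_rot: [[0.966, 0.26, 0.001], [0.26, -0.966, -0.008], [-0.001, 0.008, -1.0]]
wrist_force: [0.1, -0.2, 0.6]
gripper_width: 85.3
```

```bash
python3 - <<'E'
from rel import *
im,s=snap('wrist','w4'); K,T=cam('wrist',s)
print(s['tcp_pos'],yaw(s),rel(s,(417.2,-336.6,42)))
E
```

```text
[ 416.3 -335.8   45. ] 15.072794922959522 [0.6 1.  3. ]
```

View pics/w4.png

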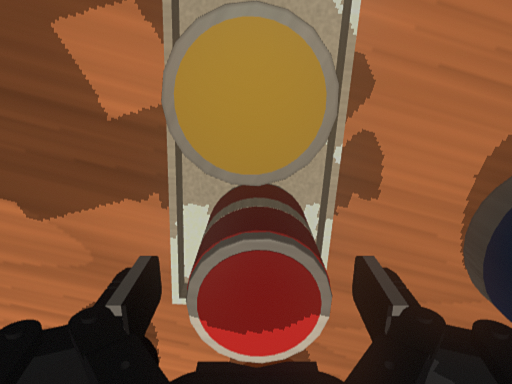

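The tin is midway between the pads, at (259,303). I go down 4 mm more and close.

{"api": "step_arm", "payload": {
  "series": "85 0 0 3 0;85 0 0 1 0;50 0 0 0 0;50 0 0 0 0;50 0 0 0 0;50 0 0 0 0;50 0 0 0 0;50 0 0 0 0;50 0 0 0 0;50 0 0 0 0;50 0 0 0 0;50 0 0 0 0",
  "grip_force": 35
}}

```text
clock: 4.02
tcp_pos: [416.6, -336.2, 41.6]
ee_rot: [[0.966, 0.26, 0.002], [0.26, -0.966, -0.009], [-0.001, 0.009, -1.0]]
wrist_force: [-0.7, -0.1, -0.6]
gripper_width: 55.2
```

Width 55.2 shows the tin is gripped. I lift straight up.

{"api": "step_arm", "payload": {
  "series": "50 0 0 -8 0;50 0 0 -18 0;50 0 0 -25 0;50 0 0 -30 0;50 0 0 -30 0;50 0 0 -25 0;50 0 0 -15 0;50 0 0 -5 0;50 0 0 0 0"
}}

```text
clock: 4.77
tcp_pos: [414.8, -333.3, 207.2]
ee_rot: [[0.966, 0.26, -0.001], [0.26, -0.966, -0.006], [-0.002, 0.005, -1.0]]
wrist_force: [0.2, 0.1, -2.3]
gripper_width: 55.5
```

```bash
python3 - <<'E'
from rel import *
im,s=snap('wrist','w5'); K,T=cam('wrist',s)
print(s['tcp_pos'],yaw(s),s['gripper_width'],s['wrist_force'],s['qpos'],rel(s,(495.5,16,200)))
snap('top','t5')
E
```

```text
[ 414.8 -333.3  207.2] 15.055718286401616 55.476531308004866 [ 0.2  0.1 -2.3] [-46.   16.3  96.8  -0.3  66.7  29. ] [ 168.6 -316.4    5.1]
```

View pics/w5.png

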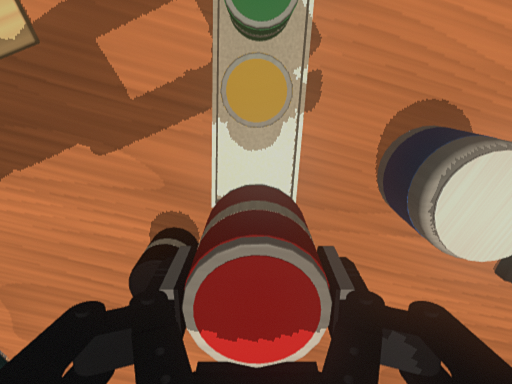

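The tin is held and the weight shows -2.3 N. I turn the tool here to yaw ≈105°, so the camera later stays clear of the post and clamp.

{"api": "step_arm", "payload": {
  "series": "50 0 0 -1 -0.12;50 0 0 -1 -0.12;50 0 0 -1 -0.12;50 0 0 -1 -0.12;50 0 0 -1 -0.12;50 0 0 -1 -0.12;50 0 0 -1 -0.12;50 0 0 -1 -0.12;50 0 0 -1 -0.12;50 0 0 -1 -0.12;50 0 0 -1 -0.12;50 0 0 -1 -0.12"
}}

```text
clock: 5.87
tcp_pos: [403.2, -321.6, 194.9]
ee_rot: [[-0.185, 0.982, -0.033], [0.982, 0.186, 0.027], [0.033, -0.027, -0.999]]
wrist_force: [0.3, 0.1, -1.9]
gripper_width: 55.6
```

```bash
python3 - <<'E'
from rel import *
s=bot.get_state()
print(s['tcp_pos'],yaw(s),s['gripper_width'],s['qpos'],rel(s,(495.5,16,200)))
E
```

```text
[ 403.2 -321.6  194.9] 100.68419203584182 55.55301196958284 [-46.1  17.1  97.6  -0.3  67.7 -56.7] [314.7 153.4   1. ]
```

{"api": "step_arm", "payload": {
  "series": "50 14 7 -2 0;50 26 13 -2 0;50 28 14 -2 0;50 28 14 -2 0;50 28 14 0 0;50 28 14 0 0;50 28 14 0 0;50 28 14 0 0;50 28 14 0 0;50 20 9 0 0;50 8 4 0 0;50 0 0 0 0"
}}

```text
clock: 6.87
tcp_pos: [472.2, -21.9, 188.4]
ee_rot: [[-0.186, 0.98, -0.067], [0.981, 0.19, 0.043], [0.055, -0.057, -0.997]]
wrist_force: [0.5, 0.8, -1.7]
gripper_width: 55.0
```

```bash
python3 - <<'E'
from rel import *
im,s=snap('wrist','w6');snap('top','t6')
np.set_printoptions(precision=3,suppress=True)
print(s['tcp_pos'],yaw(s),s['gripper_width'],s['qpos'],s['ee_rot'],rel(s,(495.5,16,200)))
E
```

```text
[472.176 -21.947 188.39 ] 100.76318163390702 55.01646016200801 [-12.321  15.009 101.993   1.737  67.266 -23.906] [[-0.186  0.98  -0.067]
 [ 0.981  0.19   0.043]
 [ 0.055 -0.057 -0.997]] [ 33.511  29.39  -11.488]
```

View pics/w6.png

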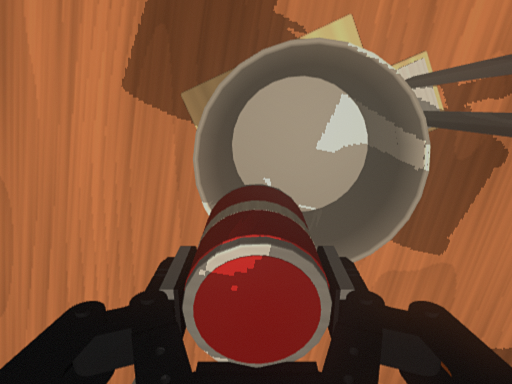

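View pics/t6.png

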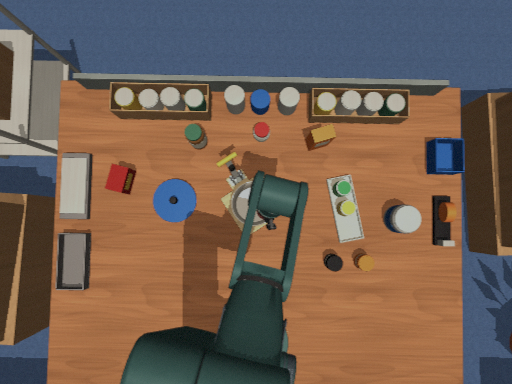

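The wrist view shows the tin still held at (257,305), with the tub ahead, its mouth centred near (312,150). The tool has picked up about 0.08 rad of tilt towards the base and has sagged in z. I'll move on more slowly and watch the tilt.

{"api": "step_arm", "payload": {
  "series": "50 5 4 0 0;50 6 5 0 0;50 6 5 0 0;50 6 5 0 0;50 6 5 0 0;50 4 4 0 0;50 0 0 0 0;50 0 0 0 0"
}}

```text
clock: 7.63
tcp_pos: [495.7, 12.7, 187.9]
ee_rot: [[-0.179, 0.982, -0.067], [0.982, 0.182, 0.041], [0.053, -0.058, -0.997]]
wrist_force: [0.4, 0.2, -1.5]
gripper_width: 55.1
```

```bash
python3 - <<'E'
from rel import *
im,s=snap('wrist','w7')
np.set_printoptions(precision=3,suppress=True)
print(s['tcp_pos'],yaw(s),s['gripper_width'],s['qpos'],s['effort'],s['ee_rot'],rel(s,(495.5,16,200)))
E
```

```text
[495.671  12.732 187.932] 100.31716702814666 55.09515874062969 [ -7.9    16.788  99.407   1.965  67.946 -19.11 ] [  0.112 -45.62  -25.109   0.257   0.469   0.033] [[-0.179  0.982 -0.067]
 [ 0.982  0.182  0.041]
 [ 0.053 -0.058 -0.997]] [  3.878  -0.278 -11.884]
```

View pics/w7.png

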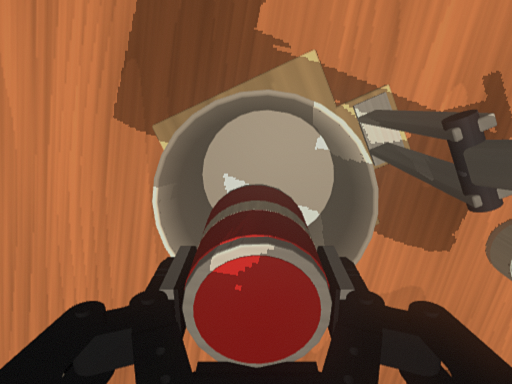

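The tilt holds steady in slow moves. The tub rim's left, top and right points are about (153,190), (265,91) and (377,190). I cast them onto z=118 to cross-check the tub centre.

```bash
cat > circ.py <<'E'
from rel import *
from scipy.optimize import least_squares
def fit(P,r=None):
    P=np.array(P)[:,:2]
    f=(lambda q:np.hypot(*(P-q[:2]).T)-q[2]) if r is None else (lambda q:np.hypot(*(P-q[:2]).T)-r)
    q=least_squares(f,np.append(P.mean(0),75) if r is None else P.mean(0),loss='soft_l1',f_scale=1).x
    return q,np.abs(f(q)).max()
E
python3 - <<'E'
from circ import *
import pickle
s=bot.get_state(); K,T=cam('wrist',s)
im=cv2.imread('pics/w7.png')
c=cv2.resize(im[60:280,130:400],None,fx=2.9,fy=2.7); 
P=[onz(K,T,u,v,118) for u,v in [(153,190),(265,91),(377,190),(185,125),(345,123)]]
print(np.array(P)); print(fit(P),fit(P,77))
cv2.imwrite('pics/w7c.png',c)
E
```

```text
[[419.8  14.  118. ]
 [482.5  90.8 118. ]
 [565.9  43.3 118. ]
 [436.   61.1 118. ]
 [535.1  81.  118. ]]
(array([495.7,  16.2,  75.5]), np.float64(0.7736826782692532)) (array([496.4,  14.3]), np.float64(1.66303627922602))
```

View pics/w7c.png

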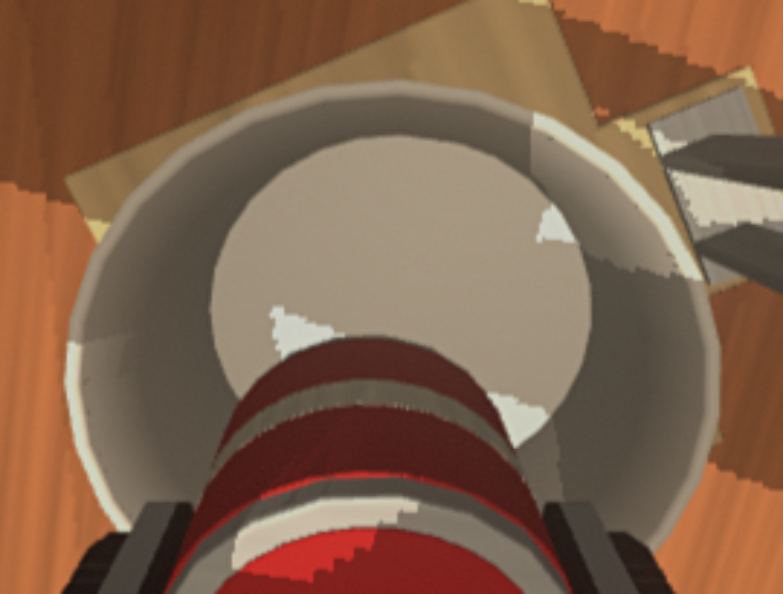

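The tub centre (496,15) agrees across views. I go straight down in world terms, compensating for the tilt, and then creep.

{"api": "step_arm", "payload": {
  "series": "50 0 1 10 0;50 -1 1 18 0;50 -1 1 20 0;50 -1 1 20 0;50 -1 1 16 0;50 0 1 10 0;50 0 0 5 0;50 0 0 0 0"
}}

```text
clock: 8.35
tcp_pos: [495.4, 12.6, 82.2]
ee_rot: [[-0.178, 0.982, -0.065], [0.983, 0.181, 0.04], [0.051, -0.056, -0.997]]
wrist_force: [-0.7, 0.4, -1.4]
gripper_width: 55.3
```

```bash
python3 - <<'E'
from rel import *
np.set_printoptions(precision=3,suppress=True)
im,s=snap('wrist','w8')
print(s['tcp_pos'],s['gripper_width'],s['ee_rot'],s['wrist_force'],rel(s,(497,15,54)))
E
```

```text
[495.387  12.569  82.151] 55.33039279384077 [[-0.178  0.982 -0.065]
 [ 0.983  0.181  0.04 ]
 [ 0.051 -0.056 -0.997]] [-0.695  0.378 -1.41 ] [ 0.664  3.607 28.063]
```

View pics/w8.png

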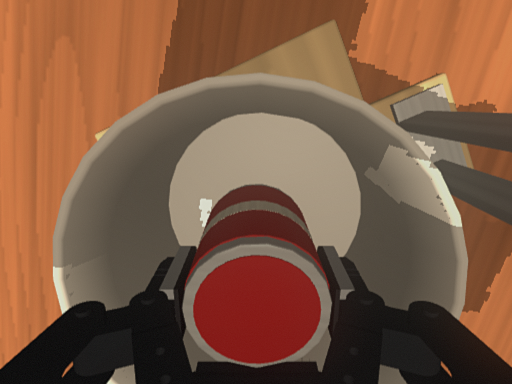

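The tin hangs centred in the mouth. I creep down.

{"api": "step_arm", "payload": {
  "series": "50 0 1 5 0;50 0 1 6 0;50 0 1 6 0;50 0 0 4 0;50 0 0 2 0;50 0 0 0 0;50 0 0 0 0"
}}

```text
clock: 8.98
tcp_pos: [499.6, 13.7, 59.4]
ee_rot: [[-0.178, 0.982, -0.059], [0.983, 0.181, 0.039], [0.049, -0.051, -0.997]]
wrist_force: [-1.3, -0.6, -0.8]
gripper_width: 55.0
```

{"api": "step_arm", "payload": {
  "series": "50 0 0 1.5 0;50 0 0 0 0;50 0 0 0 0"
}}

```text
clock: 9.23
tcp_pos: [498.9, 13.8, 58.1]
ee_rot: [[-0.178, 0.982, -0.06], [0.983, 0.181, 0.039], [0.049, -0.052, -0.997]]
wrist_force: [-0.3, -0.6, -1.9]
gripper_width: 55.2
```

{"api": "step_arm", "payload": {
  "series": "50 0 0 1.5 0;50 0 0 0 0;50 0 0 0 0"
}}

```text
clock: 9.48
tcp_pos: [498.3, 13.9, 56.8]
ee_rot: [[-0.178, 0.982, -0.06], [0.983, 0.181, 0.039], [0.05, -0.052, -0.997]]
wrist_force: [-0.4, -0.5, -0.2]
gripper_width: 54.9
```

{"api": "step_arm", "payload": {
  "series": "50 0 0 1.5 0;50 0 0 0 0;50 0 0 0 0"
}}

```text
clock: 9.73
tcp_pos: [497.8, 14.0, 55.5]
ee_rot: [[-0.178, 0.982, -0.061], [0.983, 0.181, 0.039], [0.05, -0.053, -0.997]]
wrist_force: [-1.2, 0.2, 0.2]
gripper_width: 55.2
```

{"api": "step_arm", "payload": {
  "series": "50 0 0 1.5 0;50 0 0 0 0;50 0 0 0 0"
}}

```text
clock: 9.98
tcp_pos: [497.9, 14.2, 55.8]
ee_rot: [[-0.178, 0.982, -0.06], [0.983, 0.181, 0.039], [0.05, -0.052, -0.997]]
wrist_force: [-1.4, 0.4, -1.7]
gripper_width: 55.4
```

{"api": "step_arm", "payload": {
  "series": "50 0 0 2 0;50 0 0 0 0;50 0 0 0 0"
}}

```text
clock: 10.23
tcp_pos: [498.0, 14.3, 55.7]
ee_rot: [[-0.178, 0.982, -0.059], [0.983, 0.181, 0.04], [0.049, -0.051, -0.997]]
wrist_force: [-0.8, -0.3, -1.8]
gripper_width: 55.3
```

{"api": "step_arm", "payload": {
  "series": "50 0 0 2 0;50 0 0 0 0;50 0 0 0 0"
}}

```text
clock: 10.48
tcp_pos: [498.0, 14.5, 55.6]
ee_rot: [[-0.178, 0.982, -0.058], [0.983, 0.18, 0.04], [0.049, -0.05, -0.998]]
wrist_force: [-1.9, 0.2, -0.6]
gripper_width: 55.5
```

z stalls at 55.6, so the tin is on the floor. I open part way, because the tub walls limit the fingers.

{"api": "step_arm", "payload": {
  "series": "58 0 0 0 0;60 0 0 0 0;62 0 0 0 0;65 0 0 0 0;68 0 0 0 0;68 0 0 0 0;68 0 0 0 0"
}}

```text
clock: 11.07
tcp_pos: [490.7, 15.2, 52.9]
ee_rot: [[-0.178, 0.981, -0.071], [0.983, 0.181, 0.041], [0.053, -0.063, -0.997]]
wrist_force: [-4.7, 0.2, 3.9]
gripper_width: 68.1
```

```bash
python3 - <<'E'
from rel import *
np.set_printoptions(precision=3,suppress=True)
im,s=snap('wrist','w9')
print(s['tcp_pos'],s['gripper_width'],s['ee_rot'],s['wrist_force'])
E
```

```text
[490.723  15.221  52.881] 68.1196272228577 [[-0.178  0.981 -0.071]
 [ 0.983  0.181  0.041]
 [ 0.053 -0.063 -0.997]] [-4.661  0.236  3.866]
```

View pics/w9.png

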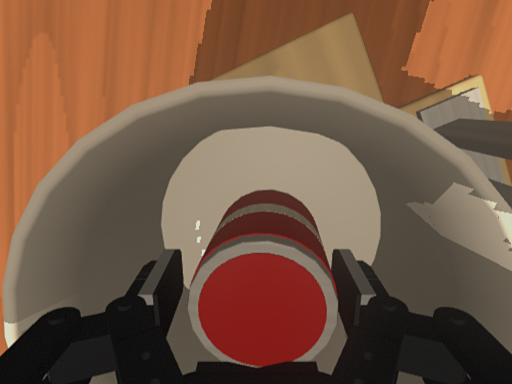

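The tin is released and standing, with gaps on both sides. A small sideways force of -4.7 N in x remains, so I shift +y by 3 mm and rise slowly.

{"api": "step_arm", "payload": {
  "series": "68 0 2 -1 0;68 0 0 0 0;68 0 0 -3 0;68 0 0 -4 0;68 0 0 0 0"
}}

```text
clock: 11.53
tcp_pos: [494.1, 14.8, 60.6]
ee_rot: [[-0.178, 0.982, -0.071], [0.983, 0.181, 0.041], [0.053, -0.063, -0.997]]
wrist_force: [0.4, 0.1, 0.0]
gripper_width: 68.2
```

```bash
python3 - <<'E'
from rel import *
np.set_printoptions(precision=3,suppress=True)
im,s=snap('wrist','w10')
print(s['tcp_pos'],s['gripper_width'],s['ee_rot'],s['wrist_force'])
E
```

```text
[494.1    14.795  60.625] 68.1836527776088 [[-0.178  0.982 -0.071]
 [ 0.983  0.181  0.041]
 [ 0.053 -0.063 -0.997]] [0.435 0.057 0.017]
```

View pics/w10.png

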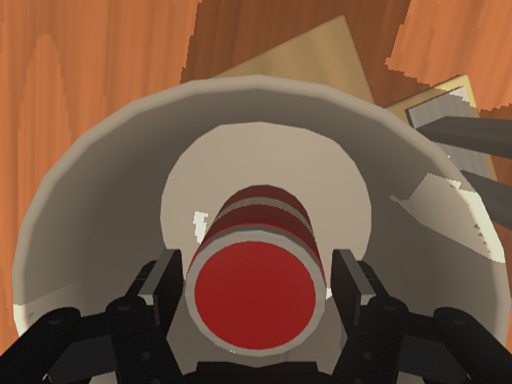

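Force is now zero and the tin stayed put at (255,295). I rise clear.

{"api": "step_arm", "payload": {
  "series": "68 0 0 -6 0;68 1 -1 -12 0;68 1 -1 -18 0;68 1 -1 -22 0;68 1 -1 -24 0;68 1 -1 -22 0;68 1 -1 -18 0;68 1 -1 -10 0;68 0 0 -4 0;68 0 0 0 0"
}}

```text
clock: 12.42
tcp_pos: [499.4, 14.6, 207.5]
ee_rot: [[-0.178, 0.982, -0.063], [0.983, 0.18, 0.04], [0.051, -0.055, -0.997]]
wrist_force: [0.1, -0.5, 1.2]
gripper_width: 68.0
```

```bash
python3 - <<'E'
from rel import *
np.set_printoptions(precision=3,suppress=True)
im,s=snap('wrist','w11'); K,T=cam('wrist',s)
print(s['tcp_pos'],s['gripper_width'],s['ee_rot'],s['wrist_force'],s['qpos'],rel(s,(505,302,200)))
for b in blobs(im,(-8,140,60),(8,255,255),(100,0,420,384),100): print(b, onz(K,T,b[1],b[2],92))
E
```

```text
[499.382  14.634 207.471] 68.00832151752107 [[-0.178  0.982 -0.063]
 [ 0.983  0.18   0.04 ]
 [ 0.051 -0.055 -0.997]] [ 0.089 -0.482  1.232] [ -7.602  15.696  97.785   1.905  70.416 -18.632] [281.039  57.773  18.594]
(2399.5, 259.23678544141137, 195.00909911787178, (231, 168, 58, 55)) [495.369  14.209  92.   ]
(146.0, 264.6050228310502, 161.81392694063925, (234, 156, 57, 23)) [494.573  41.645  92.   ]
```

View pics/w11.png

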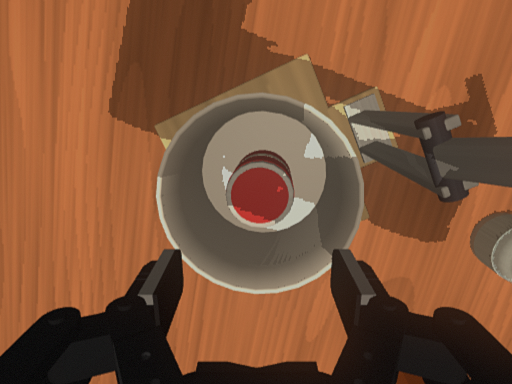

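The tin stands upright in the tub at (495,14), and the whole rim is visible, centred near (261,193). I fit the rim precisely here.

```bash
python3 - <<'E'
from circ import *
s=bot.get_state(); K,T=cam('wrist',s)
im=cv2.imread('pics/w11.png'); hsv=cv2.cvtColor(im,cv2.COLOR_BGR2HSV)
m=((hsv[:,:,1]<100)&(hsv[:,:,2]>60)).astype(np.uint8)
C=proj(K,T,(496,15,118)); print(C)
P=[];U=[]
for a in np.arange(0,360,4):
    a=np.radians(a); d=np.array([np.cos(a),np.sin(a)])
    if np.cos(a)>0.2 and abs(np.sin(a))<.8 and np.sin(a)<.3: continue
    w=np.array([496,15,118])+0
    best=None
    for r in np.arange(125,75,-.5):
        u=C+d*r
        x,y=int(round(u[0])),int(round(u[1]))
        if m[y,x]: best=u;break
    if best is not None: p=onz(K,T,*best,118); P.append(p);U.append(best)
P=np.array(P); q,e=fit(P); 
r=np.hypot(*(P[:,:2]-q[:2]).T)-q[2]; k=abs(r)<2
print(q,len(P),k.sum(),fit(P[k]))
for z in (110,118,126):
    Q=[onz(K,T,*u,z) for u in np.array(U)[k]]; print(z,fit(Q))
for u in np.array(U)[k]: cv2.circle(im,tuple(int(x) for x in u),1,(0,255,0),-1)
cv2.imwrite('pics/w11f.png',im)
E
```

```text
[259.  203.6]
[495.   17.   75.8] 72 66 (array([494.9,  17.1,  75.7]), np.float64(1.8361870157442155))
110 (array([494.9,  14.7,  78.3]), np.float64(1.8997555158568957))
118 (array([494.9,  17.1,  75.7]), np.float64(1.8361870157442155))
126 (array([494.9,  19.4,  73.1]), np.float64(1.7726387408963689))
```

View pics/w11f.png

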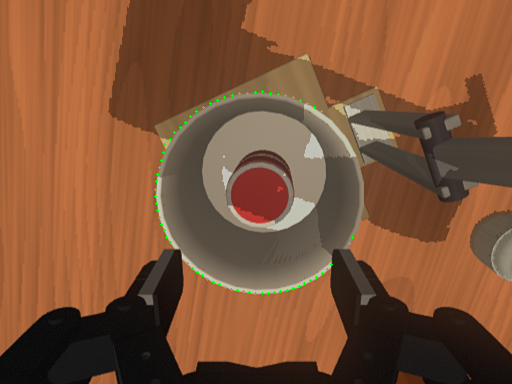

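The tub centre is (495,16) within about 2 mm; with the rim radius at 77 the rim height comes out at 114, against 118. Now on to the lid at moderate speed.

{"api": "step_arm", "payload": {
  "series": "75 10 2 0 0;80 20 4 0 0;85 26 5 0 0;85 26 5 0 0;85 26 5 0 0;85 26 5 0 0;85 26 5 0 0;85 26 5 0 0;85 26 5 0 0;85 20 4 0 0;85 10 2 0 0;85 0 0 0 0"
}}

```text
clock: 13.47
tcp_pos: [493.8, 277.2, 203.3]
ee_rot: [[-0.172, 0.981, -0.086], [0.984, 0.176, 0.039], [0.053, -0.078, -0.996]]
wrist_force: [0.4, 0.2, 0.3]
gripper_width: 84.9
```

```bash
python3 - <<'E'
from rel import *
np.set_printoptions(precision=3,suppress=True)
im,s=snap('wrist','w12'); K,T=cam('wrist',s)
print(s['tcp_pos'],s['gripper_width'],s['ee_rot'],s['wrist_force'],s['qpos'],rel(s,(505,302,200)))
E
```

```text
[493.757 277.218 203.327] 84.92244321965269 [[-0.172  0.981 -0.086]
 [ 0.984  0.176  0.039]
 [ 0.053 -0.078 -0.996]] [0.44  0.228 0.319] [19.817 21.166 90.131  3.95  72.657  8.485] [22.27  15.645  3.301]
```

View pics/w12.png

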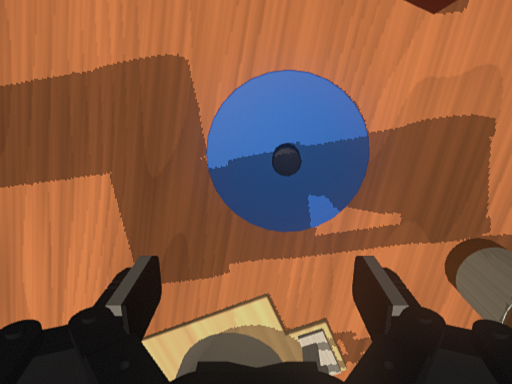

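The lid is fully in view, with its knob at (287,159). The tilt grew again to about 0.094 rad with the fast rows. Before gripping the knob I run a short test to see whether reversed turning undoes it.

{"api": "step_arm", "payload": {
  "series": "85 0 0 0 0.12;85 0 0 0 0.12;85 0 0 0 0.12;85 0 0 0 0.12;85 0 0 0 0.12;85 0 0 0 0"
}}

```text
clock: 14.02
tcp_pos: [490.9, 268.3, 199.5]
ee_rot: [[0.436, 0.895, -0.094], [0.9, -0.435, 0.032], [-0.013, -0.099, -0.995]]
wrist_force: [0.0, 0.7, -0.1]
gripper_width: 84.9
```

```bash
cat > st.py <<'E'
from rel import *
np.set_printoptions(precision=3,suppress=True)
def st():
    s=bot.get_state(); q=s['qpos']; print(s['clock'],s['tcp_pos'],'yaw',yaw(s),'tilt',s['ee_rot'][:2,2],'sum',q[1]+q[2]+q[4],q,s['gripper_width'],s['wrist_force']); return s
E
python3 -c "
from st import *
st()"
```

```text
14.0167 [490.882 268.334 199.482] yaw 64.14293461851926 tilt [-0.094  0.032] sum 184.55166055224106 [19.236 21.184 90.738  3.663 72.629 43.896] 84.94538832020507 [ 0.002  0.651 -0.059]
```

Turning the other way adds tilt too, so I'll keep to slow rows. One more probe: a fast outward move, to see its sign.

{"api": "step_arm", "payload": {
  "series": "85 32 23 0 0;85 32 23 0 0;85 32 23 0 0;85 0 0 0 0"
}}

```text
clock: 14.35
tcp_pos: [591.5, 318.6, 186.9]
ee_rot: [[0.427, 0.898, -0.105], [0.904, -0.427, 0.026], [-0.021, -0.106, -0.994]]
wrist_force: [0.8, 0.3, 0.1]
gripper_width: 85.0
```

```bash
python3 -c "
from st import *
st()"
```

```text
14.35 [591.465 318.594 186.939] yaw 64.71406058325188 tilt [-0.105  0.026] sum 185.1460957411026 [20.468 31.114 75.61   3.573 78.422 44.944] 84.96364047575861 [0.787 0.339 0.138]
```

{"api": "step_arm", "payload": {
  "series": "85 -32 -23 0 0;85 -32 -23 0 0;85 -32 -23 0 0;85 0 0 0 0"
}}

```text
clock: 14.68
tcp_pos: [486.3, 255.3, 189.6]
ee_rot: [[0.415, 0.903, -0.112], [0.909, -0.415, 0.022], [-0.027, -0.111, -0.993]]
wrist_force: [-1.9, -0.9, -0.9]
gripper_width: 85.1
```

```bash
python3 -c "
from st import *
st()"
```

```text
14.6833 [486.329 255.313 189.571] yaw 65.47976258892892 tilt [-0.112  0.022] sum 185.75983434892294 [18.288 21.635 91.691  3.373 72.433 41.714] 85.12554320709562 [-1.919 -0.904 -0.851]
```

{"api": "step_arm", "payload": {
  "series": "85 0 -3 -35 0;85 0 -3 -35 0;85 0 -3 -35 0;85 0 0 0 0"
}}

```text
clock: 15.02
tcp_pos: [483.1, 249.7, 294.9]
ee_rot: [[0.405, 0.906, -0.125], [0.913, -0.407, 0.016], [-0.036, -0.121, -0.992]]
wrist_force: [1.4, 0.3, -0.2]
gripper_width: 84.7
```

```bash
python3 -c "
from st import *
st()"
```

```text
15.0167 [483.131 249.718 294.857] yaw 66.06649758851022 tilt [-0.125  0.016] sum 186.56124292996478 [17.908 16.402 83.931  3.108 86.228 41.585] 84.65171100796755 [ 1.407  0.35  -0.221]
```

{"api": "step_arm", "payload": {
  "series": "85 0 0 5 0;85 0 1 8 0;85 -1 1 10 0;85 0 1 10 0;85 -1 1 10 0;85 0 1 10 0;85 -1 1 10 0;85 0 1 8 0;85 0 0 5 0;85 0 0 2 0;85 0 0 0 0"
}}

```text
clock: 15.93
tcp_pos: [470.8, 239.5, 198.2]
ee_rot: [[0.398, 0.906, -0.143], [0.916, -0.4, 0.01], [-0.048, -0.135, -0.99]]
wrist_force: [0.1, 0.3, -1.3]
gripper_width: 84.5
```

```bash
python3 -c "
from st import *
st()"
```

```text
15.9333 [470.848 239.455 198.164] yaw 66.54740090047876 tilt [-0.143  0.01 ] sum 187.68363951750052 [17.338 20.539 92.303  3.085 74.842 39.97 ] 84.53488609909216 [ 0.144  0.294 -1.256]
```

Every row drifts the pose a little towards the base and down. To understand this, I probe with near-zero rows and then true zero rows.

{"api": "step_arm", "payload": {
  "series": "85 0.1 0 0 0;85 -0.1 0 0 0;85 0.1 0 0 0;85 -0.1 0 0 0;85 0.1 0 0 0;85 -0.1 0 0 0"
}}

```text
clock: 16.43
tcp_pos: [472.2, 240.1, 199.6]
ee_rot: [[0.397, 0.907, -0.139], [0.917, -0.4, 0.011], [-0.046, -0.132, -0.99]]
wrist_force: [0.3, -0.4, -0.6]
gripper_width: 85.1
```

```bash
python3 -c "
from st import *
st()"
```

```text
16.4333 [472.234 240.147 199.598] yaw 66.5704984275858 tilt [-0.139  0.011] sum 187.48597310767673 [17.36  20.466 92.161  3.092 74.858 39.961] 85.13939615877851 [ 0.298 -0.424 -0.621]
```

{"api": "step_arm", "payload": {
  "series": "85 0 0 0 0;85 0 0 0 0;85 0 0 0 0"
}}

```text
clock: 16.68
tcp_pos: [472.8, 240.3, 200.4]
ee_rot: [[0.397, 0.907, -0.138], [0.917, -0.4, 0.012], [-0.045, -0.131, -0.99]]
wrist_force: [0.4, 0.3, -0.9]
gripper_width: 84.6
```

```bash
python3 -c "
from st import *
st()"
```

```text
16.6833 [472.775 240.317 200.381] yaw 66.57160862144967 tilt [-0.138  0.012] sum 187.38334576562514 [17.36  20.408 92.116  3.093 74.86  39.955] 84.60970318950594 [ 0.405  0.347 -0.907]
```

Rows at rest creep slightly up and rows in motion sag, always pitching in the arm's radial plane. A tilt about the jaw axis does no harm when gripping a round knob. So I turn the jaws tangential (yaw ≈ 0) before gripping.

{"api": "step_arm", "payload": {
  "series": "85 0 0 -1 0.11;85 0 0 -1 0.11;85 0 0 -1 0.11;85 0 0 -1 0.11;85 0 0 -1 0.11;85 0 0 -1 0.11;85 0 0 -1 0.11;85 0 0 -1 0.11;85 0 0 -1 0.11;85 0 0 -1 0.11;85 0 0 0 0"
}}

```text
clock: 17.6
tcp_pos: [474.1, 240.1, 210.9]
ee_rot: [[0.99, 0.004, -0.138], [0.006, -1.0, 0.011], [-0.138, -0.012, -0.99]]
wrist_force: [-0.2, -0.0, 0.1]
gripper_width: 85.2
```

```bash
python3 -c "
from st import *
snap('wrist','w13')
s=st();print(s['ee_rot'],rel(s,(505,302,200)))"
```

```text
17.65 [474.003 240.102 210.807] yaw 0.6488058813526754 tilt [-0.138  0.011] sum 187.3913526980462 [ 17.303  19.89   91.28    3.065  76.221 105.784] 84.8652940212209 [-0.631  0.976 -0.885]
[[ 0.99   0.01  -0.138]
 [ 0.011 -1.     0.011]
 [-0.138 -0.013 -0.99 ]] [ 32.882 -61.455   7.141]
```

View pics/w13.png

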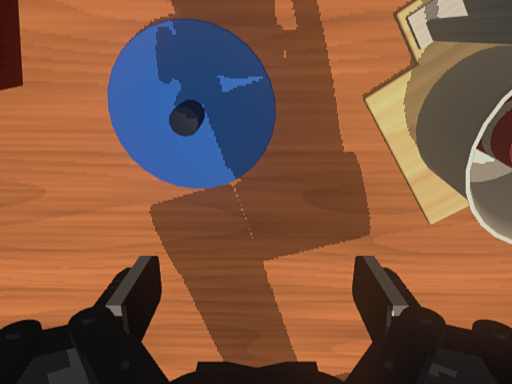

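Now yaw is ≈1° and the tilt lies entirely along tool x. The lid is at (191,103) and the knob at (186,118). I measure the lid.

```bash
cat > lid.py <<'E'
from circ import *
def lidfit(f,s,z=26,box=(0,0,512,384)):
    K,T=cam('wrist',s); im=cv2.imread('pics/'+f+'.png'); hsv=cv2.cvtColor(im,cv2.COLOR_BGR2HSV)
    m=cv2.inRange(hsv,(100,110,40),(125,255,255)); m=cv2.morphologyEx(m,cv2.MORPH_OPEN,np.ones((3,3)))
    c=max(cv2.findContours(m,cv2.RETR_EXTERNAL,cv2.CHAIN_APPROX_NONE)[0],key=cv2.contourArea)
    h=cv2.convexHull(c).reshape(-1,2).astype(float)
    k=(h[:,0]>2)&(h[:,0]<509)&(h[:,1]>2)&(h[:,1]<381)
    P=[onz(K,T,*u,z) for u in h[k]]
    return fit(P)
E
python3 - <<'E'
from lid import *
s=bot.get_state();K,T=cam('wrist',s)
for z in (20,26,32):print(z,lidfit('w13',s,z))
im=cv2.imread('pics/w13.png')[:,:,::-1]
for b in blobs(im,(0,0,0),(180,120,75),(160,90,215,145),60): print(b,onz(K,T,b[1],b[2],62),onz(K,T,b[1],b[2],45))
cv2.imwrite('pics/w13c.png',cv2.resize(im[80:160,140:240,::-1],None,fx=6,fy=6))
E
```

```text
20 (array([502.8, 304.3,  79.1]), np.float64(0.34264316542456186))
26 (array([504. , 303.1,  77.7]), np.float64(0.33619550041532875))
32 (array([505.3, 301.8,  76.2]), np.float64(0.32974971910320505))
(590.0, 183.61327683615818, 121.19209039548022, (170, 107, 29, 29)) [504.1 303.   62. ] [500.  306.9  45. ]
```

View pics/w13c.png

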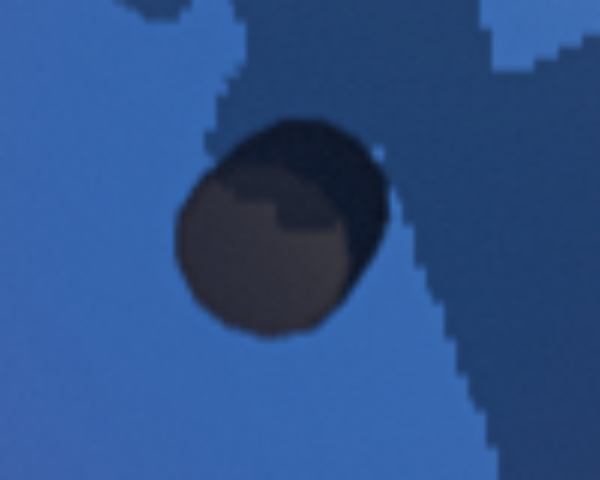

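The lid centre is (503.5,303.5) from both the flange and the knob, and the height and radius are consistent. I move above it.

{"api": "step_arm", "payload": {
  "series": "85 2 -4 0 0;85 4 -8 0 0;85 4 -8 0 0;85 4 -9 0 0;85 4 -9 0 0;85 4 -9 0 0;85 3 -7 0 0;85 2 -4 0 0;85 1 -2 0 0;85 0 0 0 0"
}}

```text
clock: 18.48
tcp_pos: [503.9, 309.2, 206.5]
ee_rot: [[0.99, 0.023, -0.138], [0.025, -1.0, 0.012], [-0.138, -0.015, -0.99]]
wrist_force: [0.6, 0.0, 0.3]
gripper_width: 85.1
```

```bash
python3 -c "
from st import *
s=st();print(rel(s,(501,303.5,100)))"
```

```text
18.4833 [503.902 309.184 206.512] yaw 1.4455597533552649 tilt [-0.138  0.012] sum 187.09054357391958 [ 22.51   24.703  84.112   3.741  78.275 110.138] 85.14783103678958 [0.63  0.034 0.253]
[ 11.634   7.25  105.819]
```

{"api": "step_arm", "payload": {
  "series": "85 1 1 6 0;85 1 1 12 0;85 2 1 16 0;85 2 1 16 0;85 2 1 16 0;85 2 1 14 0;85 1 1 10 0;85 0 0 6 0;85 0 0 3 0;85 0 0 0 0"
}}

```text
clock: 19.32
tcp_pos: [500.3, 299.8, 101.5]
ee_rot: [[0.99, 0.021, -0.137], [0.023, -1.0, 0.011], [-0.137, -0.014, -0.99]]
wrist_force: [0.6, 0.3, -0.2]
gripper_width: 85.4
```

```bash
python3 -c "
from lid import *
from st import *
im,_=snap('wrist','w14')
s=st();print(rel(s,(501,303.5,31)));print(lidfit('w14',s))"
```

```text
19.3667 [500.497 299.844 101.797] yaw 1.3351729028197137 tilt [-0.137  0.011] sum 187.1407685276676 [ 21.881  30.55   90.875   3.851  65.715 108.798] 84.66079663340163 [-0.201 -0.572  0.668]
[10.275 -2.656 70.095]
(array([504.937, 303.436,  77.741]), np.float64(0.3866693202801059))
```

View pics/w14.png

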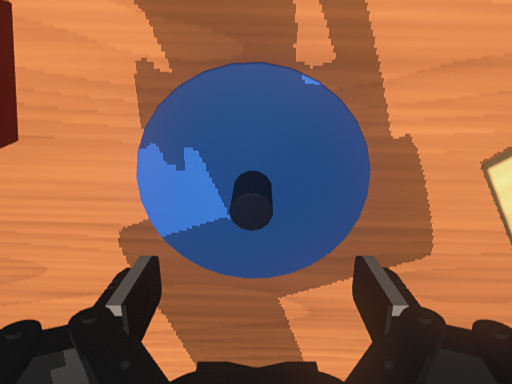

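The lid is centred and re-measured at (504.9,303.4). I go down to the knob.

{"api": "step_arm", "payload": {
  "series": "85 1 -1 6 0;85 2 -1 10 0;85 2 -1 12 0;85 2 0 12 0;85 2 0 12 0;85 1 0 8 0;85 1 0 5 0;85 0 0 2 0;85 0 0 0 0"
}}

```text
clock: 20.12
tcp_pos: [504.2, 305.5, 28.2]
ee_rot: [[0.991, 0.022, -0.133], [0.024, -1.0, 0.012], [-0.133, -0.015, -0.991]]
wrist_force: [0.0, -0.3, -0.3]
gripper_width: 84.9
```

```bash
python3 -c "
from lid import *
from st import *
im,_=snap('wrist','w15')
s=st();print(rel(s,(502,303.5,31)));print(lidfit('w15',s))"
```

```text
20.1667 [504.336 305.561  28.488] yaw 1.3856371713439075 tilt [-0.133  0.012] sum 186.8883219802242 [ 22.236  36.298  92.94    4.205  57.65  108.446] 84.76828230398498 [-0.325 -0.299 -0.169]
[-2.698  1.969 -2.204]
(array([505.079, 303.353,  77.624]), np.float64(0.766831217668269))
```

View pics/w15.png

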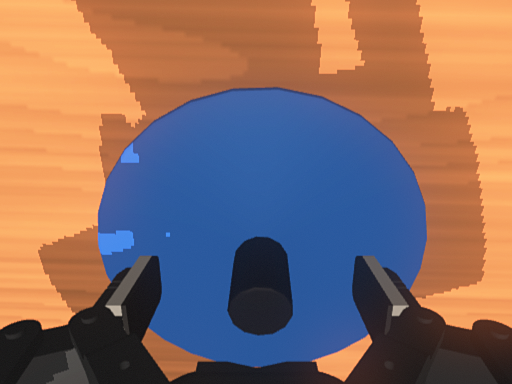

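The knob is midway between the pads, at (260,290). I adjust by a couple of mm and close.

{"api": "step_arm", "payload": {
  "series": "85 -1 2 -3 0;85 0 0 0 0;60 0 0 0 0;40 0 0 0 0;22 0 0 0 0;20 0 0 0 0;20 0 0 0 0;20 0 0 0 0;20 0 0 0 0;20 0 0 0 0",
  "grip_force": 45
}}

```text
clock: 21.0
tcp_pos: [505.7, 304.0, 35.0]
ee_rot: [[0.992, 0.022, -0.128], [0.024, -1.0, 0.014], [-0.128, -0.017, -0.992]]
wrist_force: [0.4, 0.2, -0.6]
gripper_width: 24.6
```

```bash
python3 -c "
from lid import *
from st import *
s=st()"
```

```text
21.0 [505.727 303.959  35.001] yaw 1.392321607234277 tilt [-0.128  0.014] sum 186.5904244575891 [ 22.056  35.677  92.948   4.158  57.965 108.319] 24.579676226933003 [ 0.367  0.237 -0.558]
```

Gripped at width 24.6. I lift slowly.

{"api": "step_arm", "payload": {
  "series": "20 0 0 -4 0;20 -1 0 -8 0;20 -2 0 -14 0;20 -3 0 -20 0;20 -3 0 -22 0;20 -3 0 -22 0;20 -3 0 -22 0;20 -3 0 -22 0;20 -2 0 -14 0;20 -1 0 -8 0;20 0 0 -3 0;20 0 0 0 0"
}}

```text
clock: 22.0
tcp_pos: [502.2, 299.7, 203.9]
ee_rot: [[0.991, 0.022, -0.135], [0.024, -1.0, 0.012], [-0.134, -0.015, -0.991]]
wrist_force: [1.1, 0.3, -3.1]
gripper_width: 24.4
```

```bash
python3 -c "
from lid import *
from st import *
im,_=snap('wrist','w16');snap('scene','s16')
s=st();print(rel(s,(440,303.5,s['tcp_pos'][2])))"
```

```text
22.1 [501.562 299.443 202.654] yaw 1.3726600559067625 tilt [-0.137  0.011] sum 187.08684204239051 [ 21.82   24.353  85.283   3.572  77.451 109.511] 24.738013795843308 [-0.276  0.601 -2.5  ]
[-60.874  -5.412   8.45 ]
```

View pics/w16.png

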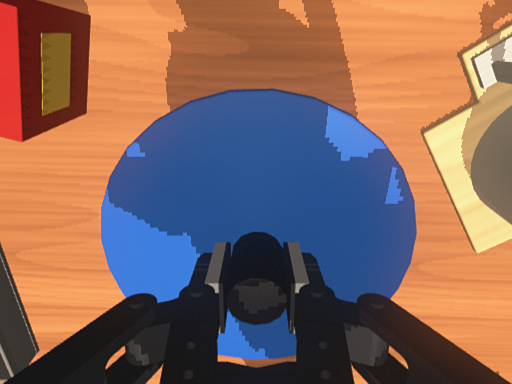

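View pics/s16.png

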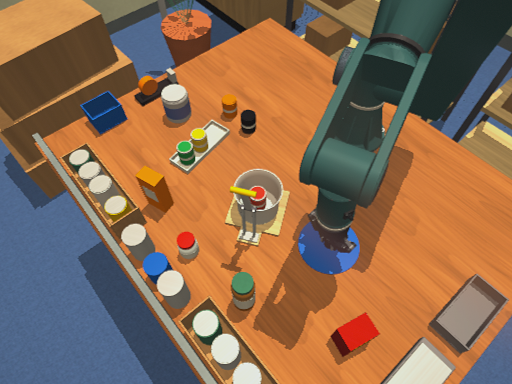

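The lid is held level with the knob at (258,290), and the tin is visible standing in the tub. I carry it round the base side of the post.

{"api": "step_arm", "payload": {
  "series": "20 -2 6 0 0;20 -4 12 0 0;20 -7 20 0 0;20 -7 20 0 0;20 -7 20 0 0;20 -7 20 0 0;20 -7 20 0 0;20 -7 20 0 0;20 -7 20 0 0;20 -5 16 0 0;20 -3 9 0 0;20 0 0 0 0"
}}

```text
clock: 23.1
tcp_pos: [427.0, 97.6, 198.6]
ee_rot: [[0.987, 0.024, -0.161], [0.024, -1.0, 0.003], [-0.161, -0.007, -0.987]]
wrist_force: [0.6, 0.3, -1.6]
gripper_width: 24.8
```

```bash
python3 -c "
from lid import *
from st import *
im,_=snap('wrist','w17')
s=st();print(rel(s,(440,100,200)),rel(s,(495,16,200)))"
```

```text
23.15 [427.295  98.398 198.651] yaw 1.407045794582055 tilt [-0.161  0.003] sum 189.22636727991363 [  3.307  14.426 101.726   0.753  73.074  91.656] 24.768637257733356 [-0.543 -0.264 -2.116]
[12.359 -1.314 -3.369] [ 64.592  83.947 -12.489]
```

View pics/w17.png

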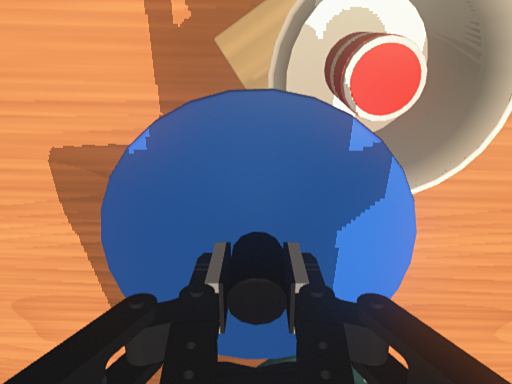

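The lid is steady, with the tin visible at (384,76). I approach over the tub mouth in slow rows.

{"api": "step_arm", "payload": {
  "series": "20 3 4 -1 0;20 6 8 -1 0;20 8 10 -1 0;20 8 10 -1 0;20 8 10 -1 0;20 8 10 -1 0;20 8 9 -1 0;20 6 7 -1 0;20 3 4 -1 0;20 1 2 0 0;20 0 0 0 0"
}}

```text
clock: 24.07
tcp_pos: [499.4, 19.2, 196.1]
ee_rot: [[0.987, 0.025, -0.158], [0.026, -1.0, 0.004], [-0.158, -0.008, -0.987]]
wrist_force: [0.7, -0.4, -3.1]
gripper_width: 24.9
```

```bash
python3 -c "
from lid import *
from st import *
im,_=snap('wrist','w18');snap('scene','s18')
s=st();print(rel(s,(497.6,16.6,s['tcp_pos'][2])))"
```

```text
24.1667 [498.793  19.79  196.134] yaw 1.5182321538593815 tilt [-0.159  0.004] sum 189.12044908776022 [-5.22  19.437 94.531 -0.606 75.152 83.502] 24.840290891312446 [-0.839 -0.239 -3.333]
[-1.261  3.159  0.176]
```

View pics/w18.png

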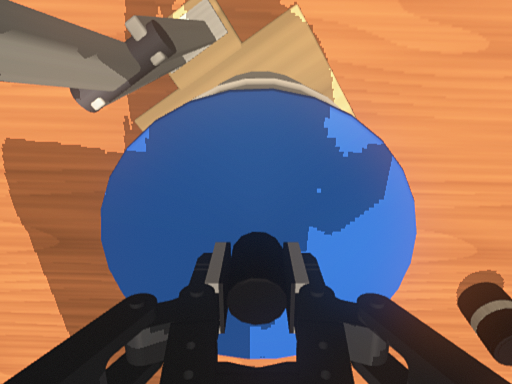

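View pics/s18.png

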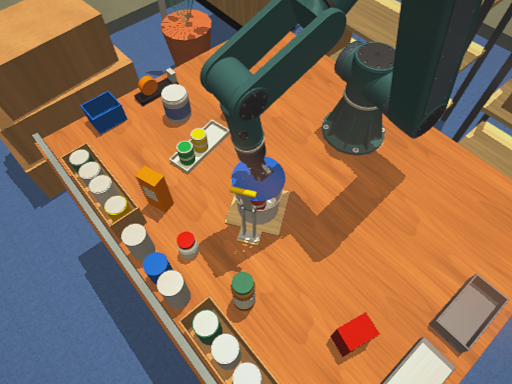

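The lid sits over the mouth, with the rim edge visible above it at (265,80). I check the lid's true centre at its present height.

```bash
python3 -c "
from lid import *
from st import *
s=st()
for z in (182,187,192): print(lidfit('w18',s,z))
K,T=cam('wrist',s); im=cv2.imread('pics/w18.png')
# rim visible arc, outer edge against wood at top
P=[onz(K,T,u,v,118) for u,v in [(265,72)]]
print(P, proj(K,T,(495.2+77,16,118)))
cv2.imwrite('pics/w18c.png',cv2.resize(im[50:130,180:380],None,fx=4,fy=4))
"
```

```text
24.1667 [498.793  19.79  196.134] yaw 1.5182321538593815 tilt [-0.159  0.004] sum 189.12044908776022 [-5.22  19.437 94.531 -0.606 75.152 83.502] 24.840290891312446 [-0.839 -0.239 -3.333]
(array([494.265,  19.075,  80.436]), np.float64(14.730564581177646))
(array([497.954,  19.139,  77.598]), np.float64(14.203665823157188))
(array([501.643,  19.203,  74.759]), np.float64(13.676529455393776))
[array([574.137,  16.951, 118.   ])] [266.504  75.543]
```

View pics/w18c.png

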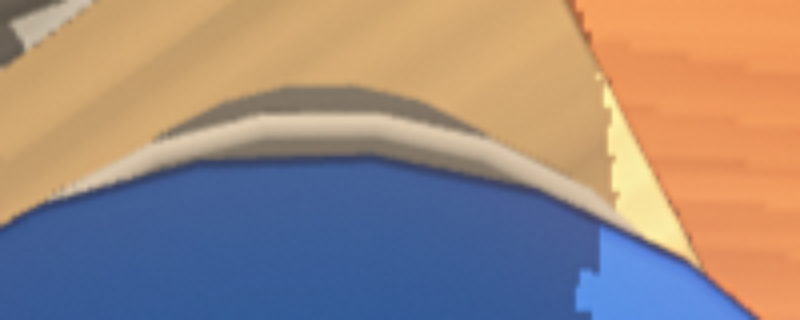

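```bash
python3 -c "
from lid import *
from st import *
s=st()
K,T=cam('wrist',s)
c=[(90,178),(150,145),(200,128),(260,113),(320,113),(380,113),(440,131),(490,150),(550,176),(610,205)]
for z in (114,118): print(fit([onz(K,T,180+a/4,50+b/4,z) for a,b in c],77))
"
```

```text
24.1667 [498.793  19.79  196.134] yaw 1.5182321538593815 tilt [-0.159  0.004] sum 189.12044908776022 [-5.22  19.437 94.531 -0.606 75.152 83.502] 24.840290891312446 [-0.839 -0.239 -3.333]
(array([492.939,  17.509]), np.float64(0.7974203022411075))
(array([493.41 ,  17.635]), np.float64(0.7936381620931598))
```

The tub centre averages (494.7,16.5) and the lid plug is at (496.4,19.2). I shift (-1.7,-2.7) while descending.

{"api": "step_arm", "payload": {
  "series": "20 0 1 4 0;20 1 1 8 0;20 1 1 10 0;20 1 0 10 0;20 1 0 8 0;20 0 0 4 0;20 0 0 2 0;20 0 0 0 0"
}}

```text
clock: 24.83
tcp_pos: [491.6, 19.1, 144.1]
ee_rot: [[0.986, 0.028, -0.163], [0.029, -1.0, 0.005], [-0.163, -0.01, -0.987]]
wrist_force: [-0.1, -0.0, -2.3]
gripper_width: 24.7
```

```bash
python3 -c "
from lid import *
from st import *
snap('wrist','w19')
s=st();print(rel(s,(497,17.1,133)))
"
```

```text
24.8833 [491.763  19.083 144.376] yaw 1.673748923667151 tilt [-0.163  0.005] sum 189.34615422763358 [-5.376 22.504 98.397 -0.632 68.445 83.276] 24.60045727570984 [-0.543 -0.277 -2.629]
[ 6.955  2.236 10.363]
```

View pics/w19.png

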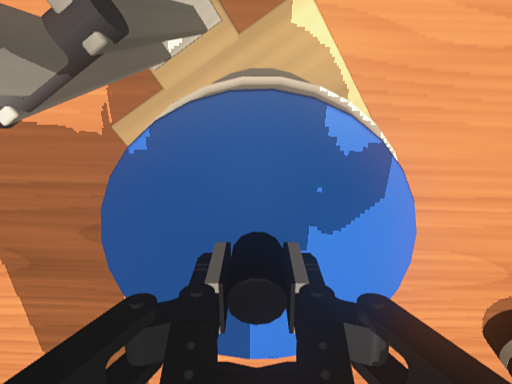

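The plug is entering, about 9 mm deep, but 5 mm short in x, as the rim showing at the far side confirms. I correct sideways.

{"api": "step_arm", "payload": {
  "series": "20 2 1 0 0;20 2 1 0 0;20 1.5 0 0 0;20 0 0 0 0;20 0 0 0 0"
}}

```text
clock: 25.3
tcp_pos: [499.6, 16.8, 144.6]
ee_rot: [[0.987, 0.028, -0.159], [0.029, -1.0, 0.005], [-0.159, -0.009, -0.987]]
wrist_force: [-1.1, 0.4, -2.5]
gripper_width: 24.8
```

```bash
python3 -c "
from lid import *
from st import *
snap('wrist','w20')
s=st();print(rel(s,(497,17.1,133)))
"
```

```text
25.35 [499.683  16.819 144.682] yaw 1.6711758938633592 tilt [-0.159  0.005] sum 189.13458337053544 [-5.529 22.936 97.548 -0.662 68.651 83.132] 24.55241320900541 [-0.268  0.191 -2.508]
[-0.784 -0.249 11.961]
```

View pics/w20.png

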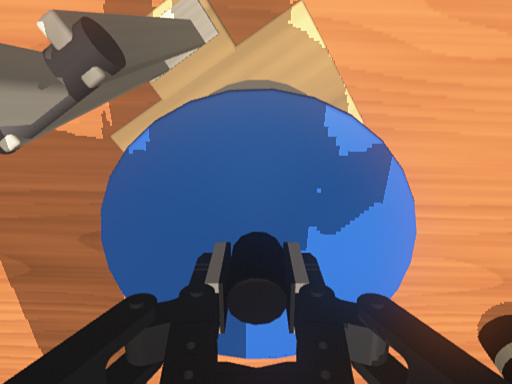

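Centred now. I push down along the tool axis in small steps and watch the force.

{"api": "step_arm", "payload": {
  "series": "20 0 0 2 0;20 0 0 2 0;20 0 0 2 0;20 0 0 1 0;20 0 0 0 0;20 0 0 0 0"
}}

```text
clock: 25.85
tcp_pos: [498.2, 16.9, 137.2]
ee_rot: [[0.987, 0.028, -0.159], [0.029, -1.0, 0.005], [-0.159, -0.009, -0.987]]
wrist_force: [-0.5, -0.1, -2.1]
gripper_width: 24.5
```

```bash
python3 -c "
from st import *
s=st();print(rel(s,(497,17.1,133)))
"
```

```text
25.85 [498.203  16.905 137.177] yaw 1.666799696823608 tilt [-0.159  0.005] sum 189.13448736357793 [-5.538 23.373 98.147 -0.665 67.615 83.14 ] 24.49380145160839 [-0.454 -0.116 -2.106]
[-0.518 -0.19   4.316]
```

{"api": "step_arm", "payload": {
  "series": "20 0 0 1.5 0;20 0 0 1 0;20 0 0 0 0;20 0 0 0 0"
}}

```text
clock: 26.18
tcp_pos: [497.8, 16.9, 134.7]
ee_rot: [[0.987, 0.028, -0.159], [0.029, -1.0, 0.005], [-0.159, -0.009, -0.987]]
wrist_force: [-0.3, -0.8, -0.2]
gripper_width: 24.4
```

{"api": "step_arm", "payload": {
  "series": "20 0 0 1.5 0;20 0 0 1 0;20 0 0 0 0;20 0 0 0 0"
}}

```text
clock: 26.52
tcp_pos: [497.4, 16.9, 133.5]
ee_rot: [[0.987, 0.028, -0.158], [0.029, -1.0, 0.004], [-0.158, -0.009, -0.987]]
wrist_force: [-2.1, 0.0, 3.0]
gripper_width: 24.9
```

{"api": "step_arm", "payload": {
  "series": "20 0 0 1.5 0;20 0 0 1 0;20 0 0 0 0;20 0 0 0 0"
}}

```text
clock: 26.85
tcp_pos: [497.4, 16.8, 133.3]
ee_rot: [[0.987, 0.028, -0.157], [0.029, -1.0, 0.004], [-0.156, -0.008, -0.988]]
wrist_force: [-1.6, -0.6, 1.4]
gripper_width: 24.5
```

```bash
python3 -c "
from st import *
snap('wrist','w21')
s=st();print(rel(s,(497,17.1,133)))
"
```

```text
26.9 [497.391  16.811 133.161] yaw 1.6757219838734465 tilt [-0.157  0.004] sum 189.00272176036412 [-5.538 23.543 98.562 -0.696 66.898 83.149] 24.698946859454804 [-2.013  0.462  2.081]
[-0.353 -0.298  0.221]
```

View pics/w21.png

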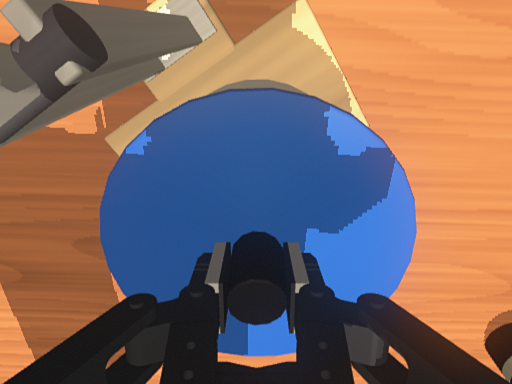

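Contact at TCP z=133.2, against 133 predicted, with about 4 N of support. The lid rests on the rim, so I release gently.

{"api": "step_arm", "payload": {
  "series": "26 0 0 0 0;28 0 0 0 0;30 0 0 0 0;34 0 0 0 0;40 0 0 0 0;50 0 0 0 0;50 0 0 0 0"
}}

```text
clock: 27.48
tcp_pos: [498.1, 16.8, 131.7]
ee_rot: [[0.987, 0.028, -0.156], [0.029, -1.0, 0.004], [-0.156, -0.009, -0.988]]
wrist_force: [-0.8, 0.3, 0.0]
gripper_width: 49.9
```

```bash
python3 -c "
from lid import *
from st import *
snap('wrist','w22')
s=st()
for z in (118,124): print(lidfit('w22',s,z))
"
```

```text
27.5333 [498.027  16.797 131.71 ] yaw 1.6662240966422657 tilt [-0.157  0.004] sum 188.9879637300905 [-5.541 23.687 98.571 -0.685 66.73  83.152] 49.89886939471115 [-0.298  0.302 -0.252]
(array([493.054,  16.211,  80.873]), np.float64(0.5310419524582812))
(array([497.485,  16.291,  77.449]), np.float64(0.5083656836140307))
```

View pics/w22.png

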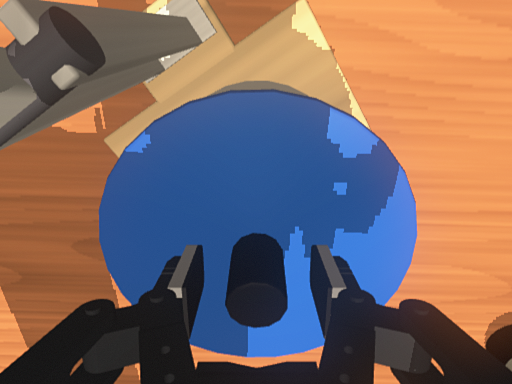

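The lid lies evenly in the mouth: flange centre (497,16), and apparent radius 77.4, the same as on the table (77.6). So its height matches seated. I retreat upward and check level from above.

{"api": "step_arm", "payload": {
  "series": "55 0 0 -4 0;60 -1 0 -8 0;60 -2 0 -12 0;60 -3 0 -18 0;60 -3 0 -22 0;60 -4 0 -26 0;60 -4 0 -26 0;60 -4 0 -26 0;60 -3 0 -22 0;60 -2 0 -14 0;60 -1 0 -6 0;60 0 0 0 0"
}}

```text
clock: 28.53
tcp_pos: [499.2, 15.3, 333.5]
ee_rot: [[0.988, 0.028, -0.154], [0.029, -1.0, 0.004], [-0.154, -0.008, -0.988]]
wrist_force: [-0.1, 0.2, -0.1]
gripper_width: 60.3
```

```bash
python3 -c "
from lid import *
from st import *
snap('wrist','w23');snap('top','t23');snap('scene','s23')
s=st()
for z in (118,124,130): print(lidfit('w23',s,z))
K,T=cam('wrist',s)
"
```

```text
28.6833 [497.891  15.44  330.733] yaw 1.6738248561272755 tilt [-0.159  0.004] sum 189.13663401041023 [-5.682 12.873 84.038 -0.653 92.225 82.713] 60.073733328899635 [-0.387 -0.22  -0.064]
(array([493.586,  16.36 ,  78.355]), np.float64(0.2991259393245116))
(array([495.424,  16.366,  76.974]), np.float64(0.29387849483251216))
(array([497.263,  16.373,  75.593]), np.float64(0.28862979957894197))
```

View pics/w23.png

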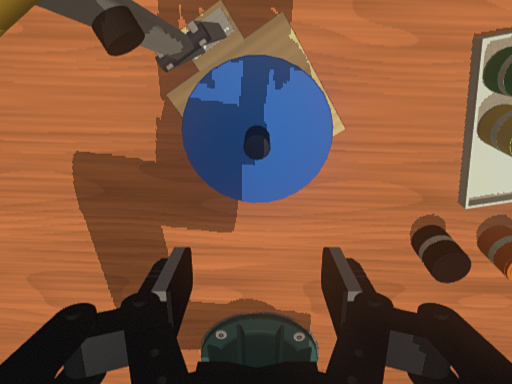

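View pics/s23.png

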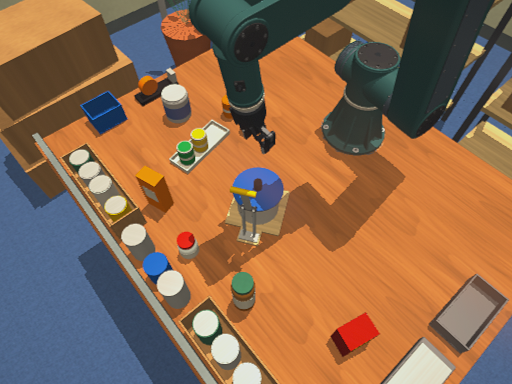

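```bash
python3 - <<'E'
from lid import *
from st import *
s=bot.get_state();K,T=cam('wrist',s)
a=cv2.imread('pics/w23.png');b=cv2.imread('pics/s23.png');
o=np.zeros((400,800,3),np.uint8)
o[:,:400]=cv2.resize(a[110:175,225:290],(400,400),interpolation=cv2.INTER_CUBIC)
o[:,400:]=cv2.resize(b[155:245,215:305],(400,400),interpolation=cv2.INTER_CUBIC)
cv2.imwrite('pics/c23.png',o)
print(onz(K,T,257,147,160), proj(K,T,(495.4,16.4,160)),proj(K,T,(495.4,16.4,124)))
E
```

```text
[495.654  15.963 160.   ] [256.525 147.246] [256.821 135.789]
```

View pics/c23.png

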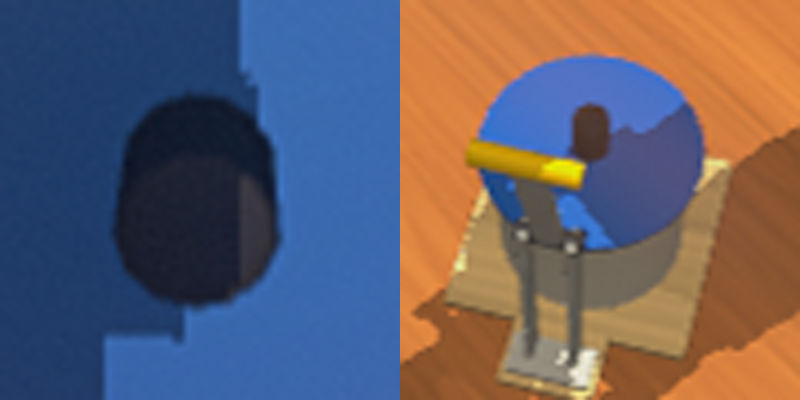

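The knob top is at (257,147), against a predicted (256.5,147.2) for a level seated lid, so the lid is home and level. Now the clamp: close the fingers, rise, and turn to yaw ≈34° so the finger faces are square to the handle.

{"api": "step_arm", "payload": {
  "series": "40 -2 0 -14 -0.11;20 -2 0 -16 -0.11;0 -2 0 -16 -0.11;0 -2 0 -14 -0.11;0 -1 0 -8 -0.11;0 0 0 -4 0;0 0 0 0 0"
}}

```text
clock: 29.27
tcp_pos: [495.6, 13.6, 394.4]
ee_rot: [[0.811, 0.555, -0.183], [0.566, -0.824, 0.007], [-0.147, -0.109, -0.983]]
wrist_force: [0.8, 0.6, -0.2]
gripper_width: -0.2
```

```bash
python3 -c "
from st import *
snap('wrist','w24')
s=st();print(rel(s,(652,121,390)))
"
```

```text
29.3167 [495.34   13.589 393.795] yaw 34.910130022861836 tilt [-0.184  0.007] sum 190.57169172261973 [ -5.903  11.729  77.282  -0.697 101.561  49.583] 0.23275584087319237 [ 1.224  0.73  -0.974]
[188.42   -1.129 -24.297]
```

View pics/w24.png

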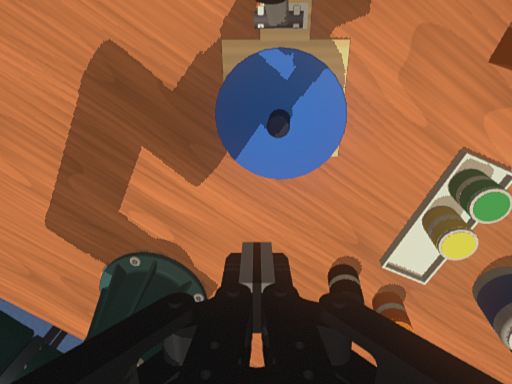

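{"api": "step_arm", "payload": {
  "series": "0 8 0 -2 0;0 16 0 -3 0;0 20 0 -4 0;0 20 0 -4 0;0 20 0 -4 0;0 20 0 -4 0;0 20 0 -4 0;0 20 0 -4 0;0 20 0 -4 0;0 14 0 -3 0;0 8 0 -2 0;0 0 0 0 0"
}}

```text
clock: 30.32
tcp_pos: [660.7, 126.5, 385.6]
ee_rot: [[0.823, 0.529, -0.206], [0.542, -0.84, 0.008], [-0.169, -0.119, -0.979]]
wrist_force: [-0.7, -0.5, -0.4]
gripper_width: -0.2
```

```bash
python3 -c "
from st import *
snap('wrist','w25');snap('scene','s25')
s=st();print(rel(s,(652,121,305)))
"
```

```text
30.4167 [659.225 125.5   385.891] yaw 33.37129058369156 tilt [-0.207  0.008] sum 191.88008026048266 [  4.151  29.204  52.622   1.401 110.054  61.715] 0.021201190735534652 [-0.304 -0.03   0.397]
[ 5.344  9.57  80.596]
```

View pics/w25.png

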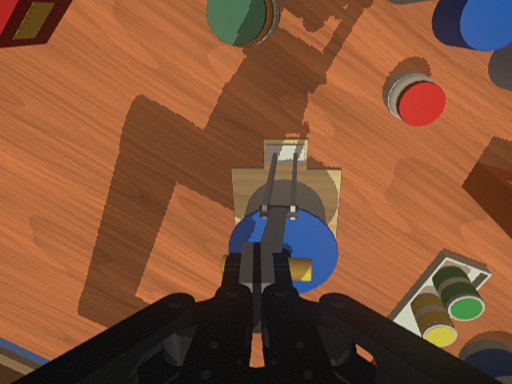

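View pics/s25.png

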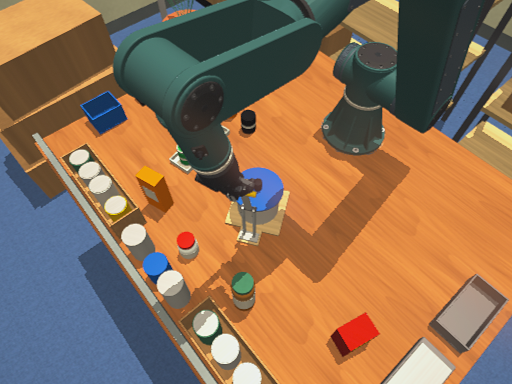

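```bash
python3 - <<'E'
from st import *
s=bot.get_state();K,T=cam('wrist',s)
a=cv2.imread('pics/w25.png')
for b in blobs(a[:,:,::-1].copy(),(18,120,80),(38,255,255),(210,245,330,290),8): print(b)
cv2.imwrite('pics/c25.png',cv2.resize(a[180:330,180:350],None,fx=4,fy=4,interpolation=cv2.INTER_CUBIC))
print(proj(K,T,(614.4,96.6,328)),proj(K,T,s['tcp_pos']))
u=np.array([.831,.556,0]);v=np.array([-.556,.831,0])
h=np.array([614.4,96.6,328.])
print(proj(K,T,h+32*v),proj(K,T,h-32*v))
print('tip outward of handle by',(s['tcp_pos']-h)@u,'lateral',(s['tcp_pos']-h)@v)
E
```

```text
(406.5, 300.0323903239032, 269.02337023370234, (288, 258, 24, 23))
(48.0, 222.78819444444443, 263.0798611111111, (221, 255, 7, 20))
[266.416 267.82 ] [255.503 259.504]
[221.73  265.296] [312.562 270.426]
tip outward of handle by 53.31793410794665 lateral -0.9065121657946151
```

View pics/c25.png

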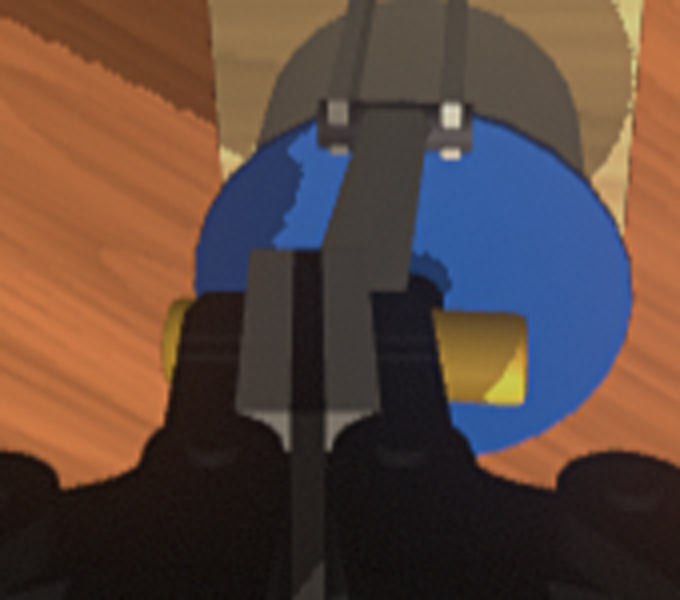

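The handle projects exactly where predicted, and the tip is 53 mm outside it. I go down behind it.

{"api": "step_arm", "payload": {
  "series": "0 1 1 6 0;0 2 1 12 0;0 3 2 15 0;0 3 2 15 0;0 2 1 12 0;0 1 1 8 0;0 1 1 4 0;0 0 0 0 0"
}}

```text
clock: 31.08
tcp_pos: [655.0, 122.2, 308.3]
ee_rot: [[0.827, 0.522, -0.208], [0.535, -0.845, 0.007], [-0.172, -0.118, -0.978]]
wrist_force: [-0.6, 0.4, 0.1]
gripper_width: -0.3
```

```bash
cat > cl.py <<'E'
from st import *
u=np.array([.831,.556,0]);v=np.array([-.556,.831,0]);H=np.array([494.7,16.5,0])+105*u+np.array([0,0,180])
def info():
    s=st(); d=s['tcp_pos']-H; print('along u',d@u,'lat',d@v,'dz',d[2]); R=np.array(s['ee_rot'])
    print('unit -u in tool',R.T@-u,'down',R.T@[0,0,-1.],'v',R.T@v); return s
E
python3 -c "
from cl import *
info()"
```

```text
31.0833 [654.983 122.229 308.283] yaw 32.92200125126064 tilt [-0.208  0.007] sum 191.9582541474874 [  3.936  30.262  60.973   1.265 100.723  61.713] -0.2993117850031152 [-0.571  0.428  0.071]
along u 87.01243212427057 lat -1.256895509336271 dz 128.28269359616388
unit -u in tool [-0.985  0.035  0.169] down [0.172 0.118 0.978] v [-0.015 -0.992  0.122]
```

The tip is 20 mm below the handle's middle and just behind it. I pull inward (-u) over the top of the arc.

{"api": "step_arm", "payload": {
  "series": "0 -4 0 0.5 0;0 -8 0 1 0;0 -10 0 1.5 0;0 -10 0 1.5 0;0 -10 0 1.5 0;0 -10 0 1.5 0;0 -10 0 1.5 0;0 -8 0 1 0;0 0 0 0 0"
}}

```text
clock: 31.83
tcp_pos: [591.2, 80.6, 315.8]
ee_rot: [[0.83, 0.523, -0.196], [0.535, -0.845, 0.008], [-0.161, -0.112, -0.981]]
wrist_force: [-1.0, 0.2, -0.5]
gripper_width: -0.5
```

```bash
python3 -c "
from cl import *
snap('scene','s26');snap('wrist','w26')
info()"
```

```text
31.9333 [592.046  81.138 315.592] yaw 32.80805760408526 tilt [-0.196  0.009] sum 191.30206797773835 [ 0.779 23.411 71.14   0.647 96.751 58.513] 0.4288901654227341 [ 0.116  0.303 -0.277]
along u 11.864763607291477 lat -0.4099218469047581 dz 135.59238902977194
unit -u in tool [-0.987  0.035  0.158] down [0.161 0.112 0.981] v [-0.017 -0.993  0.116]
```

View pics/w26.png

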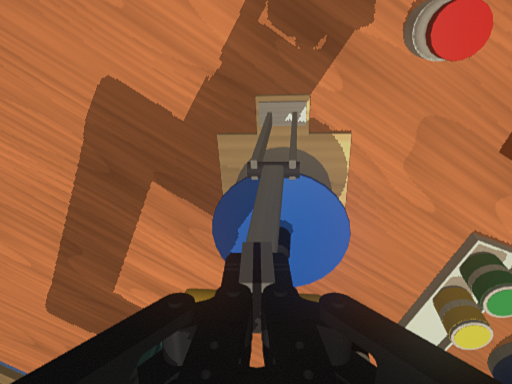

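View pics/s26.png

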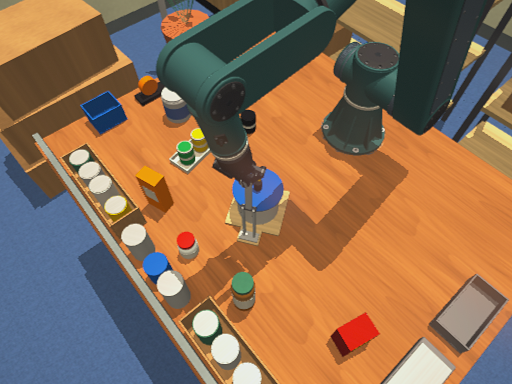

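The handle is now inside, at v≈294, and following the fingers: the clamp is just past upright. I continue along the arc.

{"api": "step_arm", "payload": {
  "series": "0 -5 0.5 2 0;0 -7.5 0.5 3 0;0 -8 0.5 3.5 0;0 -8 0.5 4 0;0 -8 0.5 4 0;0 -7.5 0.5 4 0;0 -7.5 0.5 4.5 0;0 -7 0.5 5 0;0 -6 0.5 5 0;0 0 0 0 0"
}}

```text
clock: 32.77
tcp_pos: [528.9, 39.4, 287.9]
ee_rot: [[0.829, 0.524, -0.195], [0.535, -0.845, 0.008], [-0.161, -0.111, -0.981]]
wrist_force: [0.9, -0.0, 0.8]
gripper_width: 0.2
```

```bash
python3 -c "
from cl import *
snap('scene','s27');snap('wrist','w27')
info()"
```

```text
32.8667 [529.961  40.018 288.444] yaw 32.85463647034449 tilt [-0.194  0.009] sum 191.21809353412357 [-3.058 18.588 82.246 -0.103 90.384 54.617] -0.011807666470146833 [0.249 0.266 0.061]
along u -62.590254330145825 lat -0.06221671381194572 dz 108.44437213526106
unit -u in tool [-0.987  0.034  0.157] down [0.16  0.111 0.981] v [-0.016 -0.993  0.115]
```

View pics/w27.png

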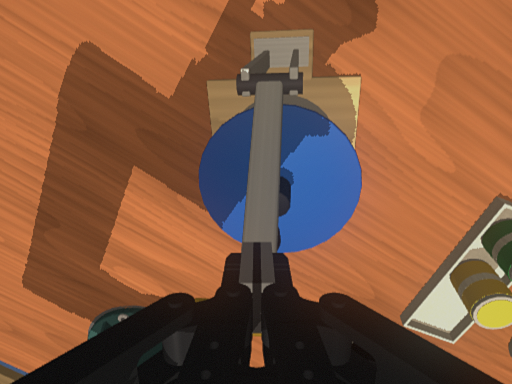

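The bar is following. Now more downward.

{"api": "step_arm", "payload": {
  "series": "0 -5 0.8 5 0;0 -5.5 0.8 6 0;0 -5.5 0.8 7 0;0 -5.5 0.8 7 0;0 -5 0.8 7 0;0 -4 0.8 7 0;0 -3 0.8 7 0;0 -3 0.8 7 0;0 -2 0.8 6 0;0 0 0 0 0"
}}

```text
clock: 33.7
tcp_pos: [486.6, 11.9, 230.0]
ee_rot: [[0.829, 0.525, -0.194], [0.536, -0.844, 0.009], [-0.159, -0.112, -0.981]]
wrist_force: [0.5, -0.1, 0.4]
gripper_width: 0.0
```

```bash
python3 -c "
from cl import *
snap('scene','s28');snap('wrist','w28')
info()"
```

```text
33.8 [487.402  12.103 230.94 ] yaw 32.901751056004315 tilt [-0.193  0.009] sum 191.12677820953928 [-6.192 17.631 92.143 -0.667 81.352 51.586] 0.11885322809324236 [-0.31  -0.453 -0.571]
along u -113.47718190623239 lat 0.40411732858477206 dz 50.94045306399576
unit -u in tool [-0.987  0.033  0.155] down [0.158 0.111 0.981] v [-0.015 -0.993  0.115]
```

View pics/w28.png

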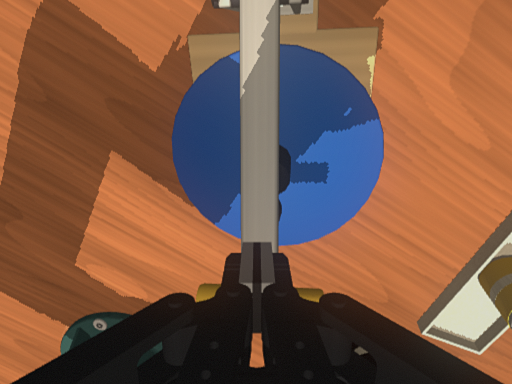

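View pics/s28.png

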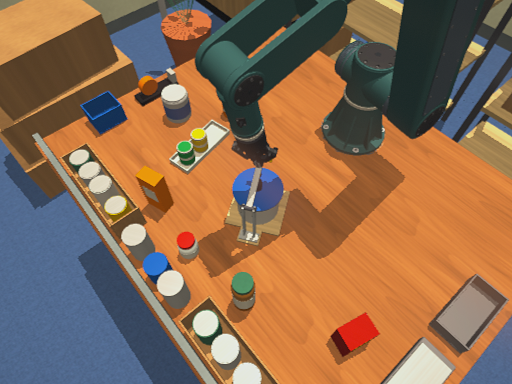

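{"api": "step_arm", "payload": {
  "series": "0 -1.5 0.6 5 0;0 -1.5 0.6 5.5 0;0 -1.5 0.6 5.5 0;0 -1 0.6 5.5 0;0 -1 0.6 5.5 0;0 -0.5 0.6 5 0;0 0 0.5 4 0;0 0 0 0 0"
}}

```text
clock: 34.47
tcp_pos: [477.5, 5.0, 193.5]
ee_rot: [[0.829, 0.526, -0.19], [0.537, -0.844, 0.01], [-0.155, -0.11, -0.982]]
wrist_force: [0.7, 0.1, 1.3]
gripper_width: -0.1
```

```bash
python3 -c "
from cl import *
info()"
```

```text
34.4667 [477.492   5.018 193.513] yaw 32.92621241167796 tilt [-0.19  0.01] sum 190.94286238301666 [-7.066 18.957 96.062 -0.821 75.923 50.783] -0.11101320281268524 [0.697 0.114 1.291]
along u -125.65191551128058 lat 0.02584072557152811 dz 13.512929977752236
unit -u in tool [-0.988  0.032  0.153] down [0.155 0.11  0.982] v [-0.015 -0.993  0.114]
```

{"api": "step_arm", "payload": {
  "series": "0 0 0.3 3 0;0 0 0.2 2.5 0;0 0 0 0 0;0 0 0 0 0"
}}

```text
clock: 34.8
tcp_pos: [476.9, 4.5, 187.6]
ee_rot: [[0.829, 0.526, -0.19], [0.537, -0.844, 0.01], [-0.155, -0.11, -0.982]]
wrist_force: [0.3, -0.3, 2.2]
gripper_width: -0.1
```

{"api": "step_arm", "payload": {
  "series": "0 0 0 2 0;0 0 0 0 0;0 0 0 0 0"
}}

```text
clock: 35.05
tcp_pos: [476.9, 4.5, 187.8]
ee_rot: [[0.829, 0.526, -0.189], [0.537, -0.844, 0.009], [-0.154, -0.109, -0.982]]
wrist_force: [-0.7, 0.5, -0.2]
gripper_width: -0.1
```

{"api": "step_arm", "payload": {
  "series": "0 0 0 2 0;0 0 0 0 0;0 0 0 0 0"
}}

```text
clock: 35.3
tcp_pos: [477.0, 4.5, 187.6]
ee_rot: [[0.829, 0.526, -0.187], [0.537, -0.843, 0.009], [-0.153, -0.108, -0.982]]
wrist_force: [-0.3, 0.8, 1.1]
gripper_width: -0.2
```

z stalls at 187.6, and the hard stop was expected at about 187.7. I press once more, harder, to confirm.

{"api": "step_arm", "payload": {
  "series": "0 0 0 5 0;0 0 0 5 0;0 0 0 5 0;0 0 0 0 0"
}}

```text
clock: 35.63
tcp_pos: [477.4, 4.4, 188.3]
ee_rot: [[0.831, 0.528, -0.179], [0.537, -0.843, 0.007], [-0.147, -0.102, -0.984]]
wrist_force: [-0.2, 0.6, -0.4]
gripper_width: 0.1
```

```bash
python3 -c "
from cl import *
info()"
```

```text
35.6333 [477.439   4.412 188.3  ] yaw 32.89655667771266 tilt [-0.179  0.007] sum 190.26202557044945 [-7.096 18.904 96.88  -0.884 74.478 50.757] 0.07699240426226839 [-0.196  0.616 -0.411]
along u -126.03243812278227 lat -0.4479066503287127 dz 8.30007934857619
unit -u in tool [-0.989  0.031  0.144] down [0.147 0.102 0.984] v [-0.015 -0.994  0.105]
```

It is on a hard stop. I withdraw straight up and look.

{"api": "step_arm", "payload": {
  "series": "0 0 0 -4 0;0 -1 -1 -8 0;0 -2 -1 -15 0;0 -3 -2 -20 0;0 -3 -2 -22 0;0 -3 -2 -22 0;0 -3 -2 -20 0;0 -2 -1 -12 0;0 0 0 -5 0;0 0 0 0 0"
}}

```text
clock: 36.47
tcp_pos: [478.6, 3.4, 321.9]
ee_rot: [[0.83, 0.527, -0.185], [0.537, -0.843, 0.007], [-0.153, -0.105, -0.983]]
wrist_force: [-0.4, -0.5, -0.2]
gripper_width: 0.1
```

```bash
python3 -c "
from cl import *
snap('wrist','w29');snap('scene','s29');snap('top','t29')
s=info();K,T=cam('wrist',s)
print([proj(K,T,p) for p in (H-150*u+32*v,H-150*u-32*v,H)])
a=cv2.imread('pics/w29.png')
for b in blobs(a[:,:,::-1].copy(),(18,120,80),(38,255,255),(120,100,420,330),30): print(b)
Ks,Ts=cam('scene'); a=cv2.imread('pics/s29.png')
print('scene',proj(Ks,Ts,H-150*u))
for b in blobs(a[:,:,::-1].copy(),(20,120,100),(38,255,255),(235,150,310,220),10): print(b)
cv2.imwrite('pics/s29c.png',cv2.resize(a[150:250,210:310],None,fx=5,fy=5,interpolation=cv2.INTER_CUBIC))
"
```

```text
36.6167 [477.329   3.58  320.141] yaw 32.95357590163083 tilt [-0.189  0.007] sum 190.8362373393469 [-7.138 12.46  86.319 -0.928 92.058 50.451] 0.21588538336923116 [ 0.58  -0.094  0.477]
along u -126.58747356774732 lat -1.07844334446656 dz 140.14058800748728
unit -u in tool [-0.988  0.031  0.153] down [0.155 0.107 0.982] v [-0.014 -0.994  0.111]
[array([236.718, 181.284]), array([309.428, 182.452]), array([270.488, -19.252])]
(993.5, 272.1580271766482, 182.6805905049488, (236, 174, 73, 17))
scene [262.053 165.452]
(59.5, 261.156862745098, 164.5966386554622, (251, 161, 22, 9))
```

View pics/w29.png

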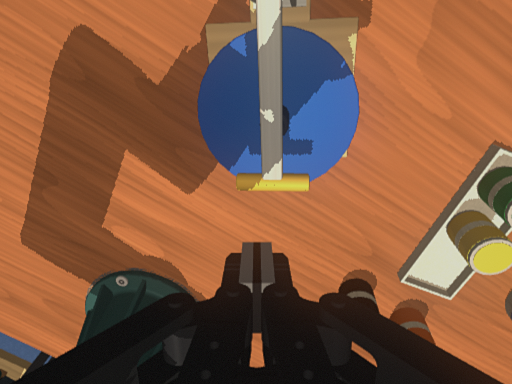

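View pics/s29c.png

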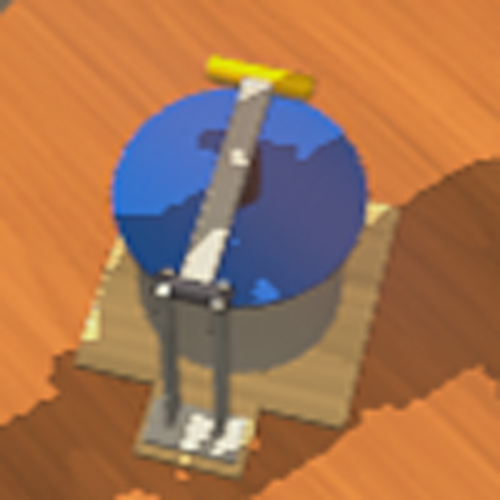

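The handle sits within 1 px of the fully-down prediction in both views. Last check: triangulated handle height, lid, and bystanders.

```bash
python3 -c "
from lid import *
from cl import *
s=bot.get_state();K,T=cam('wrist',s);Ks,Ts=cam('scene')
print(tri(ray(K,T,272.2,182.7),ray(Ks,Ts,261.2,164.6)))
print(lidfit('w29',s,124))
a=cv2.imread('pics/t0.png' if 0 else 'pics/top0.png');b=cv2.imread('pics/t29.png')
cv2.imwrite('pics/cmp.png',np.hstack([a[60:300,60:460],b[60:300,60:460]]))
"
```

```text
(array([461.905,  -6.488, 191.293]), np.float64(1.3795102878156322))
(array([496.709,  15.682,  75.552]), np.float64(15.003859835807134))
```

View pics/cmp.png

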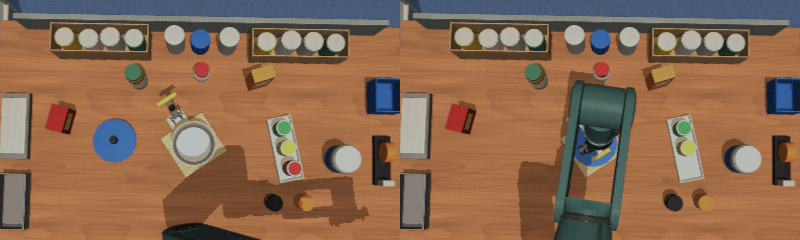

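```bash
python3 -c "
from cl import *
info()
print(sign_off())"
```

```text
36.6167 [477.329   3.58  320.141] yaw 32.95357590163083 tilt [-0.189  0.007] sum 190.8362373393469 [-7.138 12.46  86.319 -0.928 92.058 50.451] 0.21588538336923116 [ 0.58  -0.094  0.477]
along u -126.58747356774732 lat -1.07844334446656 dz 140.14058800748728
unit -u in tool [-0.988  0.031  0.153] down [0.155 0.107 0.982] v [-0.014 -0.994  0.111]
the job is handed in; nothing more can be done
None
```

I put the red tin in the tub, seated the blue lid, swung the clamp down and handed the job in at 36.6 s. No verdict was reported.

- **Tin:** after release it stood upright at (495,14), within about 3 mm of the tub centre.
- **Lid:** it met the rim at TCP z=133.2 (133 predicted). The flange centre is within about 2 mm of the tub centre, and the knob top was within 1 px of a level, seated lid. These checks were made before the clamp came down. Afterwards the bar hid part of the lid, so the last lid fit was unusable (15 mm residual).
- **Clamp:** pressing stalled on a hard stop at z=187.6 (187.7 predicted for fully down). The handle is within 1 px of its fully-down place in the scene view and 1–2 px in the wrist view.
- **Bystanders:** the last top view shows none visibly moved. The gripper is clear of everything.

Checks that disagreed or went wrong:
- **Handle height:** triangulation gave 191 against 180 for its middle. I put this down to seeing the bar's top surface and to calibration error. The hard stop and the pixel positions point to fully down.
- **Tool tilt:** the tool gathered 0.1–0.2 rad of tilt during moves and I never removed it. I turned the jaws so the tilt did not matter when gripping the lid.

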